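# Lay out the parts of a child's prosthetic leg in build order in the kit tray

## Task

Lay out the child's prosthetic leg in the blue kit tray in the order it will be bolted together, starting at the end of the tray where the black socket stands and finishing at the end where the carbon foot stands: the square four-hole adapter, then the round red rotator, then the knee, then the tube, one part in the middle of each compartment. Lay the knee and the tube lengthwise along the tray, the knee's brass pyramid towards the socket and the tube's dark square head towards the foot, and let the adapter (pyramid up) and the rotator lie flat. Set every part down gently without dropping it, and leave the bottle, the hex key and the little driver between the parts where they are.

Things in the scene. Friction and masses are not known exactly. Their poses are not given: they have to be found in the camera images.
- tray: Blue kit tray (white ribs), fixed, 138 (x) by 546 (y) mm. Floor 3 mm thick; rim and ribs 6 mm wide, tops 7 mm above the bench. Four equal compartments in a row along its y axis, centres at y = -202.5, -67.5, +67.5, +202.5 mm, x = 0, each 126 (x) by 129 (y) mm inside. Origin: middle of its underside; x points away from the robot, yaw within 0.1 rad. Either end may be the socket end.
- socket: Black child-size thigh socket standing brim down on the bench beyond one end of the tray (left or right, it varies), fixed: round, 134 mm across at the brim, tapering to 70 mm, 178 mm tall, with a light metal disc with four holes on top. Origin: centre of its underside. Not to be moved.
- foot: Black carbon-leaf prosthetic foot standing on its sole beyond the other end of the tray, fixed: about 215 mm long, 66 mm wide, 95 mm tall, toe towards +x, metal pyramid on the ankle. Origin: on the bench under the middle of the sole. Not to be moved.
- adapter: Loose four-hole adapter, 120 g: square steel plate 50 x 50 x 6 mm, lying flat, four dark holes; on it in the middle a short neck and a brass-coloured square pyramid head, 15 x 15 mm, from 12 to 26 mm above the underside, sides parallel to the plate's (x and y axes). Grip it by the head. Origin: centre of its underside, z up.
- rotator: Loose rotation adapter, 200 g: red disc 52 mm in diameter and 30 mm high with a thin steel band round it and a black square recess on its top, lying flat. Origin: centre of its underside, z up. It may lie turned any way.
- knee: Loose knee joint, 500 g, lying along its x axis, 101 mm long. Grey frame of two flat cheeks, 46 mm over the outside (y), 42 mm high, x = -28 to +34 mm: grip across them at the origin (axle caps stand out 1.5 mm at x = 15 to 33). At the +x end a steel head with a brass-coloured 14 mm pyramid, at the -x end a round light clamp 39 mm across, black bore. Origin: centre of its underside, z up.
- tube: Loose tube, 200 g, lying along its x axis, 105 mm long: bright aluminium tube 30 mm in diameter, its axis 18 mm above the underside, from x = -42 to +24 mm, gripped there across (y); at the +x end a dark square head 28 mm long, 36 x 36 mm; at the -x end a black round cap, 36 mm in diameter, 10 mm long. Origin: at the underside, mid-length, z up.
- bottle: Small green bottle with a white nozzle, 25 mm in diameter, 58 mm tall, standing between two of the parts. Origin: centre of its underside. Leave it standing where it is.
- hexkey: Dark L-shaped hex key, 6 mm thick, 102 mm long (along x) with a 22 mm short arm towards +y at its +x end, lying between two of the parts. Origin: at the middle of the long arm, on the bench. Leave it where it is.
- driver: Stubby driver lying along x between two of the parts, 98 mm long: yellow handle 20 mm wide and 16 mm high, steel blade. Origin: at its mid-length, on the bench. Leave it where it is.
Mind the look-alikes: they are no part of the job. What is shaped like the tube but purple is not meant.

How it is judged (in metres and radians):
At the end, for the whole second after the job is handed in: From socket end to foot end: adapter, rotator, knee, tube, each within 15 mm (along and across) of its compartment's centre, level within 0.1 rad on the tray floor; knee and tube within 0.26 rad of the tray's length, knee +x end to the socket, tube +x end to the foot; all released, at rest (((y of socket in the frame of tray above 0 m and y of adapter in the frame of tray between 0.1875 and 0.2175 m and y of rotator in the frame of tray between 0.0525 and 0.0825 m and y of knee in the frame of tray between -0.0825 and -0.0525 m and y of tube in the frame of tray between -0.2175 and -0.1875 m) or (y of socket in the frame of tray below 0 m and y of adapter in the frame of tray between -0.2175 and -0.1875 m and y of rotator in the frame of tray between -0.0825 and -0.0525 m and y of knee in the frame of tray between 0.0525 and 0.0825 m and y of tube in the frame of tray between 0.1875 and 0.2175 m)) and x of adapter in the frame of tray between -0.015 and 0.015 m and z of adapter in the frame of tray between 0 and 0.007 m and angle between each of adapter, rotator, knee, tube's own z axis and vertical below 0.1 rad and linear speed of each of adapter, rotator, knee, tube below 0.02 m/s and angular speed of each of adapter, rotator, knee, tube below 0.2 rad/s and contact force between the fingers and adapter below 0.1 N and x of rotator in the frame of tray between -0.015 and 0.015 m and z of rotator in the frame of tray between 0 and 0.007 m and contact force between the fingers and rotator below 0.1 N and x of knee in the frame of tray between -0.015 and 0.015 m and z of knee in the frame of tray between 0 and 0.007 m and contact force between the fingers and knee below 0.1 N and x of tube in the frame of tray between -0.015 and 0.015 m and z of tube in the frame of tray between 0 and 0.007 m and contact force between the fingers and tube below 0.1 N and angle between the x axis of each of knee, tube and the y axis of tray, either way round below 0.26 rad and x of socket in the frame of knee above 0 m and x of foot in the frame of tube above 0 m); the robot touches nothing.
It fails at once if a part is dropped or thrown (it moves faster than 0.7 m/s untouched by the robot: a fall of about 25 mm) ((contact force between each of the arm, the fingers and adapter below 0.05 N and linear speed of adapter above 0.7 m/s) or (contact force between each of the arm, the fingers and rotator below 0.05 N and linear speed of rotator above 0.7 m/s) or (contact force between each of the arm, the fingers and knee below 0.05 N and linear speed of knee above 0.7 m/s) or (contact force between each of the arm, the fingers and tube below 0.05 N and linear speed of tube above 0.7 m/s)).
It fails at once if the threadlocker bottle is pushed more than 30 mm or tipped over (distance of bottle from where it was at the start of the episode above 0.03 m or angle between bottle's own z axis and vertical above 0.5 rad).
It fails at once if the hex key is pushed more than 30 mm (distance of hexkey from where it was at the start of the episode above 0.03 m).
It fails at once if the stubby driver is pushed more than 30 mm (distance of driver from where it was at the start of the episode above 0.03 m).
It also fails if it takes over 120 s, if anything falls off the work surface, if the arm or the gripper's body presses on something with over 40 N, if the wrist force passes 120 N, or if a joint passes its speed limit or range.

## Robot

A 6-joint arm with a two-finger parallel gripper is mounted at the origin on the work surface. World frame = base frame: x ahead of the robot, y to its left, z up, the work surface at z = 0. Lengths are in mm, angles in rad, forces in N, time in s.
With the tool pointing down it reaches from about 300 to 775 mm from the base axis. Payload 14.6 kg.
Tool frame: the origin (TCP) lies midway between the tips of the shut fingers; the grasp point (between the pads) lies 19 mm behind it (manip.grip_depth is the distance from the TCP to the grasp point, in mm); x points along the fingers, y is the direction in which the jaws open and shut, and the axes are right-handed (so a half turn about x gives the same grasp; the last joint's range is limited). The gripper opens to 94 mm and grips with 3 to 60 N. Pads are 16 mm wide; open, the fingers measure 119 mm over their backs; the gripper's body (75 mm by 177 mm) begins 78 mm behind the grasp point.
Start: joints at [-1.333, 0.3, 1.521, -0, 1.321, -0.067], TCP at [165.049, -524.641, 205.446] pointing down, gripper open.
Joint ranges: [-3.03, 3.03], [-0.79, 2.21], [0.23, 2.52], [-1.04, 4.18], [0, 3.07], [-2.55, 2.55]. Speed limits (rad/s): [2.22, 2.22, 2.57, 3.14, 3.14, 3.14].

## Interface

Orientations are given as [roll, pitch, yaw] about the fixed x, y, z axes, in that order (R = Rz(yaw) Ry(pitch) Rx(roll)).
In Python, from cell import readout, cams, ticket, manip gives the robot as it stands. The module is installed in compiled form; this text tells all that it offers.
- The arm moves only by the tool apply_moves, never from a script. Its argument "plan" is one flat list of numbers, 7 for each row, row after row: the turn, a rotation vector about the tool's x, y, z in rad, then the shift along the tool's x, y, z in m, then the opening in per cent of the stroke, from 0 (shut) to 100 (fully open). In form: [wx, wy, wz, x, y, z, fingers, wx, wy, wz, x, y, z, fingers, ...]. A call has 1 to 5 rows; each row shifts and turns the commanded pose from where the row before left it, along the tool's axes as they then stand; what a row does not reach is not made up. A row lasts 1/8 s, in which the tool goes at most 62.5 mm and 10.7 degrees, less where a joint would pass 70% of its speed; a pose out of reach is approached as far as the arm can. A call with a gripper value outside its range is refused whole. The fingers move at their own pace and stop on an object; "force" is the grip in N (left out, the last holds). Time passes only in rows, so rows that do not move let the fingers close. It gives the time, the measured TCP pose, the force and the opening at its end, in the units of the state.
- readout.read_state(): the state, without advancing time (a new reading comes with each control period).
- cams.camera(name): name is "scene" or "top" or "wrist"; returns a dict with "image" (480x640x3 uint8, red, green, blue), "fovy" (degrees; the focal length in pixels is half the picture's height over the tangent of half this angle, whatever the lens; pixels are square), "cx", "cy" (the principal point, pixels), "position" and "orientation" of the camera in the world; the wrist camera has in their place "T_tool_cam" (4x4, takes a point from camera to tool coordinates, whose origin is the TCP and whose axes are the tool frame's). Camera axes: x right, y down, z forward; pixel columns grow to the right and rows downward; lengths in mm; the calibration is good to about 2 mm. A picture is of the moment at which its call begins: read the wrist's pose just before it. There is no depth.
- ticket.sign_off(): hands the job in, once; it reports no verdict.
The state is a dict: "clock": time; "joints": joint angles; "qd": joint speeds; "effort": joint torques, N m; "eef_pos": TCP position; "eef_rot": TCP orientation; "wrist_force": force on the tool from outside, world axes, zero at the start; "moment": the same for the moment, N m; "finger_gap": finger opening in mm.
Only numpy, scipy, OpenCV 4.12 (cv2) and the standard library are available. Lean on these libraries where they do the work, as an engineer would, in place of code of your own. Each camera call takes 0.05 s, during which the arm holds its last target.

## Working session

There is one attempt and no reset: what is moved stays moved. The work goes in short steps, Python scripts to look and compute and a tool call to move; the robot and the scene stay as the last step left them, time stands still between calls to the robot, and variables do not carry over. Pictures are saved under pics/ and viewed, and the job is handed in when it is done.

Besides the shell and the picture viewer there is one more tool, called after "Call:" as name(argument=value, ...) on one line, values as JSON. apply_moves: Moves the arm, as the interface text tells. Its arguments: {"type":"object","properties":{"plan":{"type":"array","items":{"type":"number"}},"force":{"type":"number"}},"required":["plan"]}

```bash
ls; mkdir -p pics; python3 - <<'E'
from cell import readout,cams,manip
import cv2
s=readout.read_state();print(s)
print([a for a in dir(manip) if a[0]!='_'])
for n in("scene","top","wrist"):
    c=cams.camera(n);cv2.imwrite(f"pics/{n}0.png",c["image"][:,:,::-1]);print(n,{k:v for k,v in c.items() if k!="image"})
E
```

```text
pics
{'clock': 0.0, 'joints': array([-1.33258481e+00,  3.00473647e-01,  1.52159700e+00, -2.97906785e-05,
        1.32070899e+00, -6.65823801e-02]), 'qd': array([ 1.23486965e-03, -4.63043534e-04, -1.75617510e-04,  7.54918337e-05,
        3.57350542e-04,  8.55626397e-04]), 'effort': array([ 2.77503794e-03, -5.31803370e+01, -3.52734661e+01,  7.09142187e-02,
        2.44354480e-02, -1.05871582e-04]), 'eef_pos': array([ 164.98757048, -524.38443653,  204.87820621]), 'eef_rot': array([-1.61307366,  1.569609  ,  1.83332028]), 'wrist_force': array([-0.21971257, -0.29760606, -1.33255061]), 'moment': array([ 0.03542795, -0.01011661,  0.01424493]), 'finger_gap': 93.72049656421103}
['Unreachable', 'grip_depth']
scene {'fovy': 45.42060452422228, 'cx': 324.5227391991527, 'cy': 239.16685849829543, 'position': array([1182.06483145,  720.23700196,  898.6264512 ]), 'orientation': array([-2.31399449,  0.01130928,  2.39477788])}
top {'fovy': 46.782948376985416, 'cx': 326.7054728719172, 'cy': 237.8908433306262, 'position': array([ 428.49007933,   18.3521379 , 1515.1501746 ]), 'orientation': array([-3.05306424e+00,  9.57625804e-04, -1.58225422e+00])}
wrist {'fovy': 58.98518787734725, 'cx': 320.047792117167, 'cy': 238.5031029752578, 'T_tool_cam': array([[-1.96601813e-03, -2.77692193e-01,  9.60668091e-01,
        -1.78866924e+02],
       [ 9.99997886e-01,  3.32357883e-05,  2.05611418e-03,
        -7.49467066e-01],
       [-6.02895417e-04,  9.60670102e-01,  2.77691540e-01,
        -8.04891688e+01],
       [ 0.00000000e+00,  0.00000000e+00,  0.00000000e+00,
         1.00000000e+00]])}
```

View pics/top0.png

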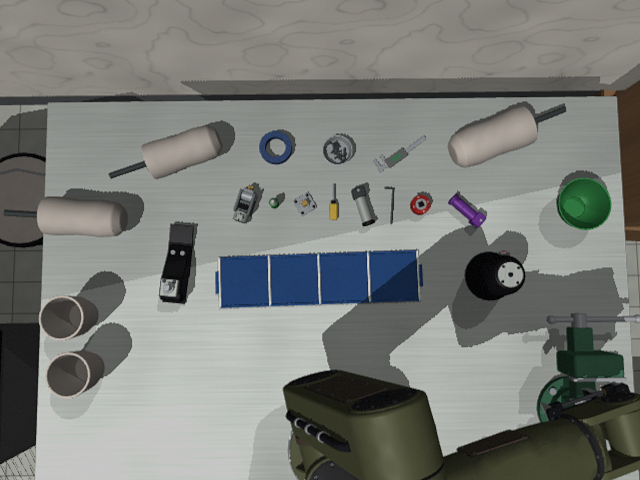

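View pics/scene0.png

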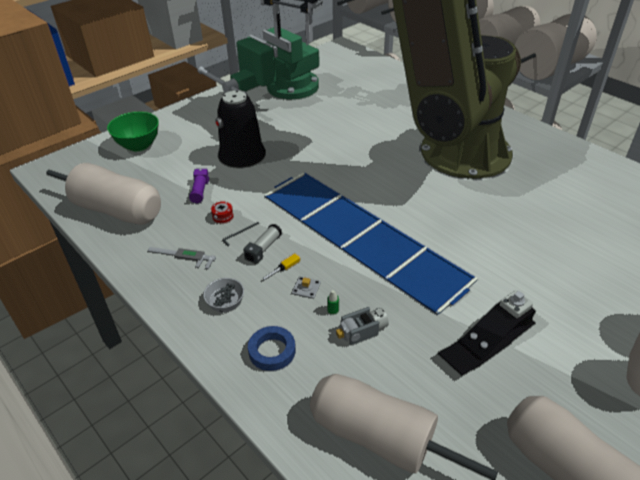

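View pics/wrist0.png

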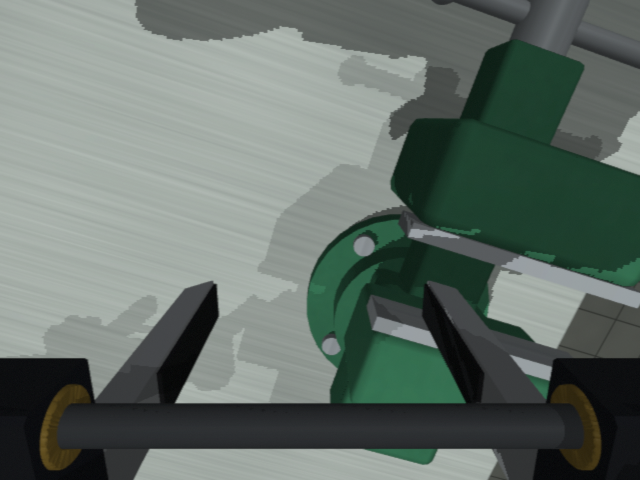

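```bash
cat > h.py <<'E'
import numpy as np,cv2
from scipy.spatial.transform import Rotation as R
from cell import readout,cams,manip
def K(c):
    f=240/np.tan(np.radians(c["fovy"])/2);return f,c["cx"],c["cy"]
def pose(c,s=None):
    if "position" in c: return R.from_euler('xyz',c["orientation"]).as_matrix(),np.array(c["position"])
    T=c["T_tool_cam"];Rt=R.from_euler('xyz',s["eef_rot"]).as_matrix()
    return Rt@T[:3,:3],np.array(s["eef_pos"])+Rt@T[:3,3]
def ray(c,uv,s=None):
    f,cx,cy=K(c);Rm,p=pose(c,s);d=Rm@np.array([(uv[0]-cx)/f,(uv[1]-cy)/f,1.]);return p,d/np.linalg.norm(d)
def onz(c,uv,z,s=None):
    p,d=ray(c,uv,s);return p+d*(z-p[2])/d[2]
def proj(c,P,s=None):
    f,cx,cy=K(c);Rm,p=pose(c,s);q=Rm.T@(np.array(P,float)-p);return np.array([cx+f*q[0]/q[2],cy+f*q[1]/q[2]])
def tri(rs):
    A=np.zeros((3,3));b=np.zeros(3)
    for p,d in rs:
        M=np.eye(3)-np.outer(d,d);A+=M;b+=M@p
    x=np.linalg.solve(A,b);return x,[np.linalg.norm((np.eye(3)-np.outer(d,d))@(x-p)) for p,d in rs]
def crop(im,x0,y0,x1,y1,k,fn):
    cv2.imwrite(fn,cv2.resize(im[y0:y1,x0:x1,::-1],None,fx=k,fy=k,interpolation=cv2.INTER_CUBIC))
def save(n,fn):
    s=readout.read_state();c=cams.camera(n);cv2.imwrite(fn+".png",c["image"][:,:,::-1])
    import pickle;pickle.dump((s,c),open(fn+".pkl","wb"));return s,c
def load(fn):
    import pickle;return pickle.load(open(fn+".pkl","rb"))
E
python3 - <<'E'
from h import *
s,c=save("top","pics/t1");crop(c["image"],205,170,505,320,2.66,"pics/t1c.png")
s,c2=save("scene","pics/s1");crop(c2["image"],180,150,490,370,2.58,"pics/s1c.png")
for n,uv in dict(knee=(245,203),bottle=(275,202),adapter=(305,204),driver=(334,204),tube=(365,204),hexk=(390,204),rot=(421,204),purple=(467,210),tl=(219,257),tr=(417,251),bl=(220,307),br=(419,302),socket=(495,275)).items(): print(n,onz(c,uv,0).round())
Rm,p=pose(c);print(Rm.round(3))
E
```

```text
knee [662. 242.   0.]
bottle [664. 160.   0.]
adapter [657.  77.   0.]
driver [657.  -3.   0.]
tube [656. -88.   0.]
hexk [ 655. -157.    0.]
rot [ 654. -243.    0.]
purple [ 636. -369.    0.]
tl [514. 313.   0.]
tr [ 524. -228.    0.]
bl [378. 310.   0.]
br [ 385. -230.    0.]
socket [ 456. -439.    0.]
[[-0.011 -0.996  0.088]
 [-1.     0.011 -0.   ]
 [-0.001 -0.088 -0.996]]
```

View pics/t1c.png

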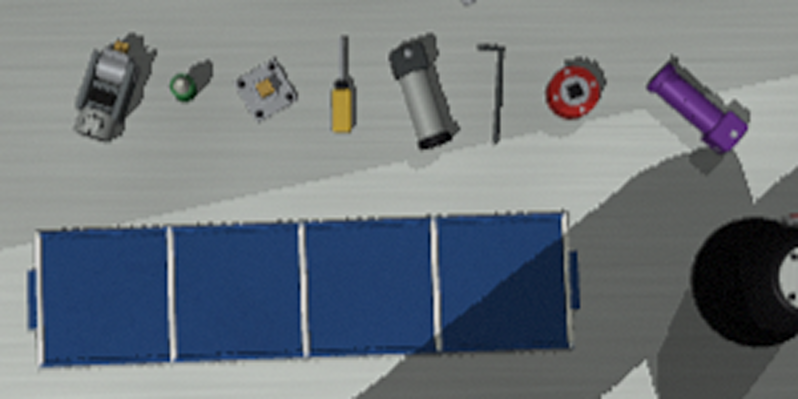

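View pics/s1c.png

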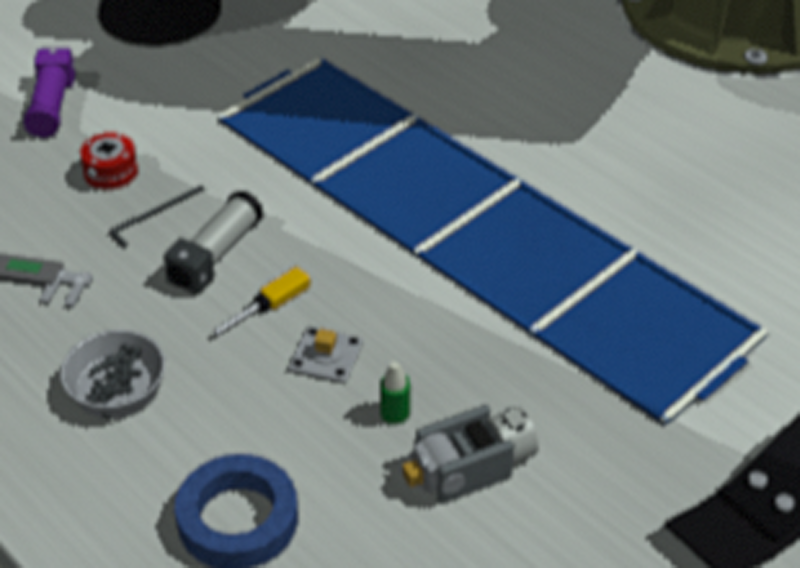

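```bash
cat >> h.py <<'E'
def yaw(s):
    m=R.from_euler('xyz',s["eef_rot"]).as_matrix();return np.arctan2(m[1,1],m[0,1])
def go(x,y,z,yw=None):
    """print shift in tool axes needed, from current measured pose; turn about tool x (after/before stated)"""
    s=readout.read_state();m=R.from_euler('xyz',s["eef_rot"]).as_matrix();p=s["eef_pos"]
    print("t",round(s["clock"],2),"p",p.round(1),"yaw",round(yaw(s),4),"j",s["joints"].round(2),"gap",round(s["finger_gap"],1),"F",s["wrist_force"].round(1))
    d=np.array([x,y,z])-p
    if yw is None: yw=yaw(s)
    cy,sy=np.cos(yw),np.sin(yw)
    M=np.column_stack([[0,0,-1],[cy,sy,0],[sy*1.0,-cy,0]])
    M[:,2]=np.cross(M[:,0],M[:,1])
    r=R.from_matrix(m.T@M).as_rotvec()
    print("turn(tool)",r.round(4),"shift now-axes(m)",(m.T@d/1000).round(4),"shift after turn",(M.T@d/1000).round(4))
E
python3 - <<'E'
from h import *
s=readout.read_state();print(R.from_euler('xyz',s["eef_rot"]).as_matrix().round(3),yaw(s))
go(560,-200,300)
E
```

```text
[[-0.     0.3   -0.954]
 [ 0.001 -0.954 -0.3  ]
 [-1.    -0.001 -0.   ]] -1.265982587294582
t 0.25 p [ 165.  -524.5  205.2] yaw -1.266 j [-1.33  0.3   1.52  0.    1.32 -0.07] gap 94.1 F [-0.2  0.3 -0.9]
turn(tool) [-0.     -0.0001  0.0005] shift now-axes(m) [-0.0947 -0.1911 -0.4742] shift after turn [-0.0948 -0.191  -0.4741]
```

```bash
python3 - <<'E'
from h import *
go(590,-170,300)
E
```

```text
t 0.25 p [ 165.  -524.5  205.2] yaw -1.266 j [-1.33  0.3   1.52  0.    1.32 -0.07] gap 94.1 F [-0.2  0.3 -0.9]
turn(tool) [-0.     -0.0001  0.0005] shift now-axes(m) [-0.0947 -0.2107 -0.5118] shift after turn [-0.0948 -0.2107 -0.5118]
```

Call:
apply_moves(plan=[0,0,0,-0.05,0,0,100,0,0,0,-0.045,0,0,100,0,0,0,0,-0.02,-0.055,100,0,0,0,0,-0.02,-0.055,100,0,0,0,0,-0.02,-0.055,100])

```text
clock: 0.88
eef_pos: [305.6, -416.6, 300.5]
eef_rot: [2.148, 1.571, -0.689]
wrist_force: [0.6, -0.3, 0.5]
finger_gap: 94.0
```

Call:
apply_moves(plan=[0,0,0,0,-0.02,-0.055,100,0,0,0,0,-0.02,-0.055,100,0,0,0,0,-0.02,-0.055,100,0,0,0,0,-0.02,-0.055,100,0,0,0,0,-0.02,-0.055,100])

```text
clock: 1.5
eef_pos: [538.1, -238.5, 300.4]
eef_rot: [0.897, 1.571, -1.939]
wrist_force: [-0.3, -0.6, 0.1]
finger_gap: 93.9
```

```bash
python3 - <<'E'
from h import *
go(590,-170,300)
save("wrist","pics/w1")
E
```

```text
t 1.5 p [ 538.1 -238.5  300.4] yaw -1.266 j [-0.48  0.34  1.25 -0.    1.55  0.79] gap 93.9 F [-0.3 -0.6  0.1]
turn(tool) [-0.  0. -0.] shift now-axes(m) [ 0.0004 -0.0498 -0.0701] shift after turn [ 0.0004 -0.0498 -0.0701]
```

View pics/w1.png

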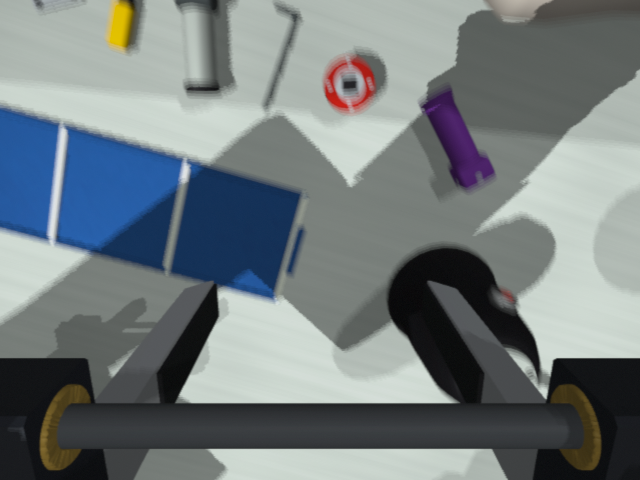

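Call:
apply_moves(plan=[0,0,0,0,-0.055,-0.025,100,0,0,0,0,-0.055,-0.025,100,0,0,0,0,-0.05,-0.025,100,0,0,0,0,0,0,100])

```text
clock: 2.05
eef_pos: [560.5, -61.7, 300.5]
eef_rot: [-1.736, 1.57, 1.715]
wrist_force: [0.7, -0.7, 0.6]
finger_gap: 93.8
```

```bash
python3 - <<'E'
from h import *
go(620,-130,300)
save("wrist","pics/w2")
E
```

```text
t 2.05 p [560.5 -61.7 300.5] yaw -1.2617 j [-0.17  0.28  1.33  0.    1.53  1.09] gap 93.8 F [ 0.7 -0.7  0.6]
turn(tool) [-0.     -0.0001  0.0004] shift now-axes(m) [ 0.0004  0.0832 -0.0359] shift after turn [ 0.0005  0.0832 -0.0359]
```

View pics/w2.png

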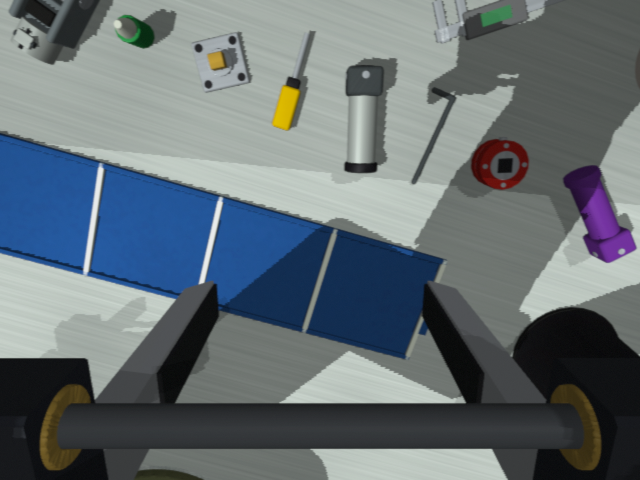

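Call:
apply_moves(plan=[0,0,0,0,-0.06,0,100,0,0,0,0,-0.06,0,100,0,0,0,0,-0.06,0,100,0,0,0,0,-0.02,0,100,0,0,0,0,0,0,100])

```text
clock: 2.72
eef_pos: [500.2, 125.8, 300.5]
eef_rot: [1.907, 1.571, -0.929]
wrist_force: [0.0, -1.0, -0.2]
finger_gap: 94.0
```

```bash
python3 - <<'E'
from h import *
go(620,-130,300)
save("wrist","pics/w3")
E
```

```text
t 2.73 p [500.2 125.8 300.5] yaw -1.2653 j [ 0.18  0.17  1.47 -0.    1.51  1.44] gap 94.0 F [ 0.  -1.  -0.2]
turn(tool) [ 0.     -0.0001 -0.0002] shift now-axes(m) [ 0.0006  0.28   -0.0373] shift after turn [ 0.0005  0.28   -0.0373]
```

View pics/w3.png

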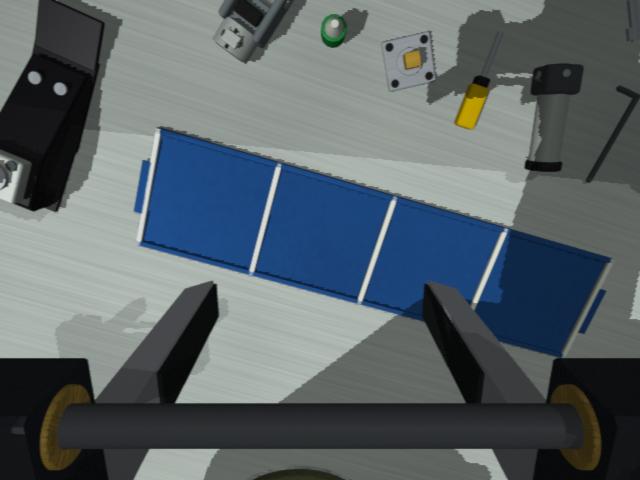

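```bash
python3 - <<'E'
from h import *
s,c=load("pics/w3");crop(c["image"],130,120,400,310,2.9,"pics/w3a.png");crop(c["image"],380,180,640,370,3,"pics/w3b.png")
s,c=load("pics/w2");crop(c["image"],180,20,440,200,3,"pics/w2a.png");crop(c["image"],380,80,640,280,3,"pics/w2b.png")
E
```

```text
(no output)
```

View pics/w3a.png

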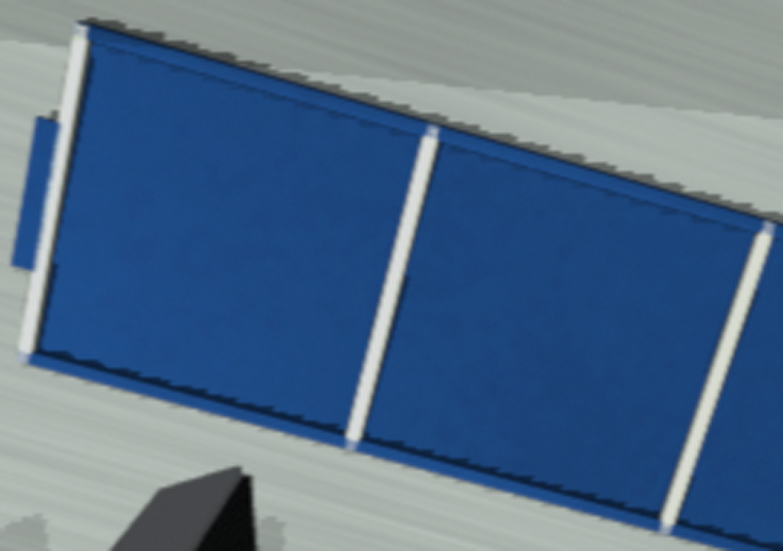

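View pics/w3b.png

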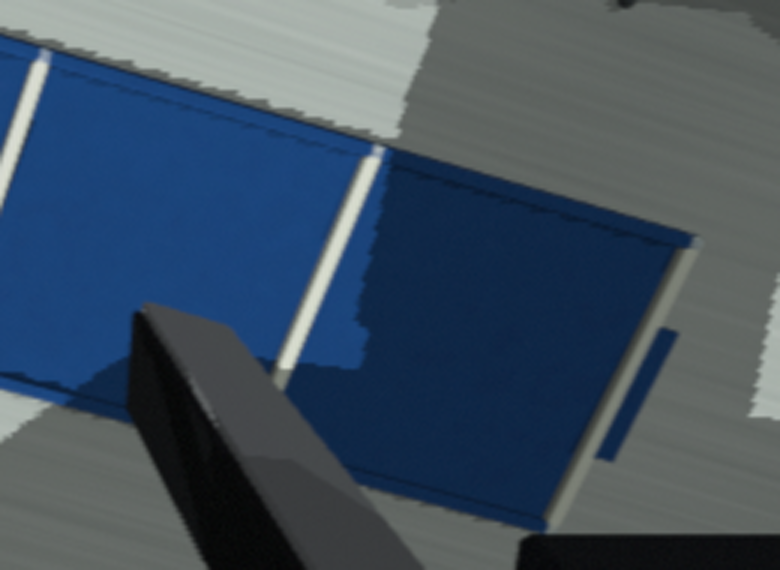

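View pics/w2a.png

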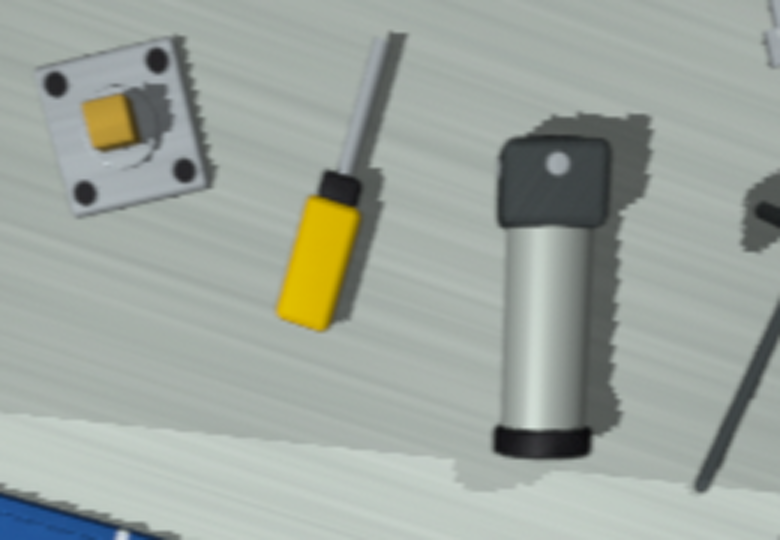

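View pics/w2b.png

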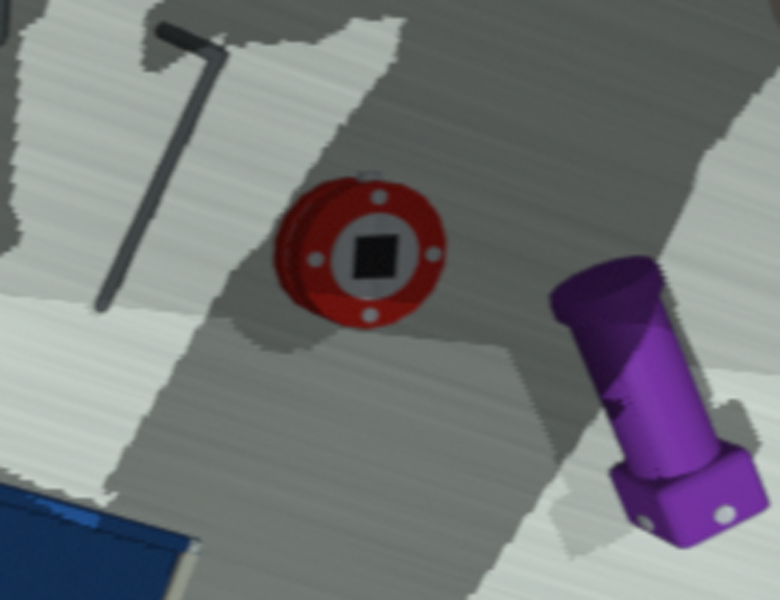

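```bash
python3 - <<'E'
from h import *
s,c=load("pics/w3");crop(c["image"],360,10,620,200,3,"pics/w3c.png");crop(c["image"],195,0,355,80,5,"pics/w3d.png")
from scipy.optimize import least_squares
s2,c2=load("pics/w2")
obs=[(c,s,(69,273),(158.6,127.6)),(c,s,(-69,273),(138.6,243.4)),(c,s,(69,135),(279.7,162.1)),(c,s,(-69,135),(250.7,274.5)),(c,s,(69,0),(395.9,196.6)),(c,s,(-69,0),(359.3,303.4)),(c,s,(69,-135),(506.7,228.7)),(c,s,(69,-273),(613.3,259.3)),(c,s,(-69,-273),(561.7,356.7)),(c2,s2,(69,-273),(446,260.5)),]
def f(p):
    r=[]
    for cc,ss,q,uv in obs:
        a=p[2];P=[p[0]+np.cos(a)*q[0]-np.sin(a)*q[1],p[1]+np.sin(a)*q[0]+np.cos(a)*q[1],p[3]]
        r+=list(proj(cc,P,ss)-uv)
    return r
o=least_squares(f,[450,40,0.02,7]);print(o.x);print(np.array(f(o.x)).reshape(-1,2).round(1))
E
```

```text
[4.50157201e+02 3.95477982e+01 2.36082209e-02 1.55449618e+00]
[[-0.3 -0.4]
 [-1.1  0.3]
 [ 1.3  0.8]
 [ 1.1 -0.2]
 [-0.3 -0.4]
 [-0.4 -0.4]
 [-1.4 -0.6]
 [-0.8 -0. ]
 [ 0.9  0.9]
 [ 1.   0.1]]
```

View pics/w3c.png

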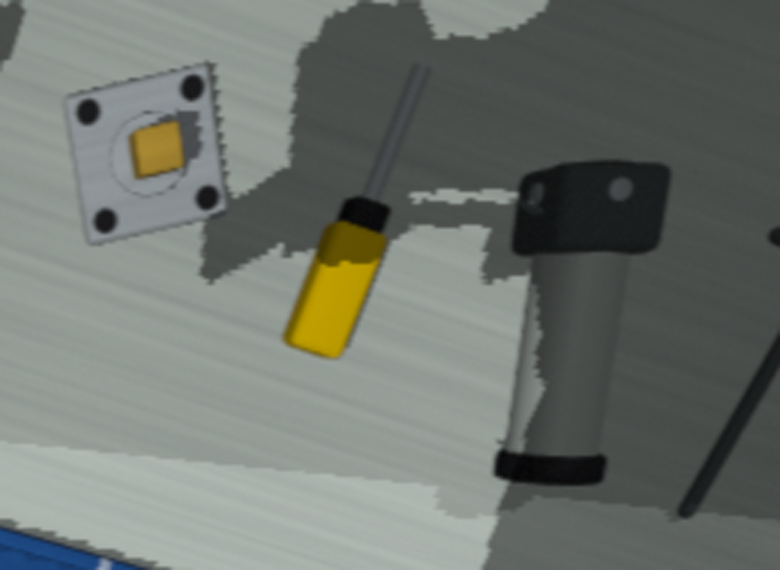

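View pics/w3d.png

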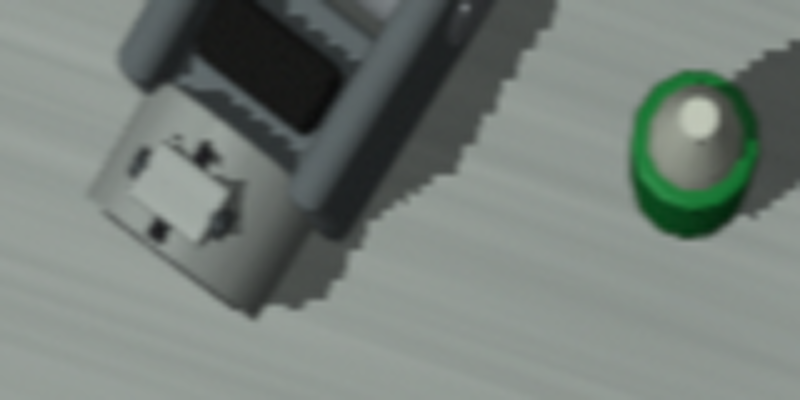

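```bash
python3 - <<'E'
from h import *
s1,c1=load("pics/w1");s2,c2=load("pics/w2");s3,c3=load("pics/w3");_,t=load("pics/t1");_,sc=load("pics/s1")
def T(n,a,b,ca=(c2,s2),cb=(c3,s3)):
    x,e=tri([ray(ca[0],a,ca[1]),ray(cb[0],b,cb[1])]);print(n,x.round(1),np.round(e,1),"top px",proj(t,x).round(1),"scene px",proj(sc,x).round(1))
T("holes",(220.1,62.2),(409.3,61.25))
T("head",(215.7,60),(412.3,59.7))
T("tubescrew",(366,74.3),(566.7,72.7))
T("tubecap",(360.7,167.7),(543.7,166))
T("rot",(505.3,165.7),(349,84),cb=(c1,s1))
h=[(55,84),(157,60),(184,170),(85,192)];P=[onz(c2,(180+u/3,20+v/3),6,s2) for u,v in h];print(np.round(P,1))
for i in range(4):
    d=P[(i+1)%4]-P[i];print(np.arctan2(d[1],d[0]).round(3),np.linalg.norm(d).round(1))
a=onz(c2,(366,74.3),36,s2);b=onz(c2,(360.7,167.7),30,s2);print("tube z-assumed",a,b,np.arctan2(*(a-b)[1::-1]))
print("rot z30",onz(c2,(505.3,165.7),30,s2), "clamp",onz(c3,(195+180/5,190/5),40,s3))
print("knee-top approx",onz(t,(245,203),40))
for q in(202.5,67.5,-67.5,-202.5): print(q,(450.2-np.sin(.0236)*q).round(1),(39.5+np.cos(.0236)*q).round(1))
E
```

```text
holes [656.7  77.8   5.4] [0.2 0.2] top px [304.6 204. ] scene px [305.3 285.2]
head [656.3  78.2  22.7] [0.1 0.1] top px [304.2 203.2] scene px [305.3 279.6]
tubescrew [688.3 -68.1  35.9] [0.2 0.2] top px [358.2 190.1] scene px [250.  247.5]
tubecap [599.8 -95.1  20.1] [0.3 0.3] top px [368.3 223.2] scene px [274.1 228.5]
rot [ 649.9 -232.    44. ] [1.6 1.6] top px [419.8 203. ] scene px [220.6 202.9]
[[662.9 102.2   6. ]
 [680.8  70.8   6. ]
 [649.6  53.1   6. ]
 [632.   84.2   6. ]]
-1.051 36.1
-2.625 35.9
2.084 35.8
0.528 35.7
tube z-assumed [688.07152887 -68.15592895  36.        ] [600.31637524 -93.93848752  30.        ] 0.28576005045911956
rot z30 [ 648.58544551 -238.01444819   30.        ] clamp [619.19691101 251.74138234  40.        ]
knee-top approx [655.99248783 236.51440696  40.        ]
202.5 445.4 241.9
67.5 448.6 107.0
-67.5 451.8 -28.0
-202.5 455.0 -162.9
```

```bash
python3 - <<'E'
from h import *
go(656.4,78,130,-1.047)
E
```

```text
t 2.77 p [500.5 125.  300.4] yaw -1.2663 j [ 0.17  0.17  1.47 -0.    1.51  1.44] gap 94.0 F [ 0.   0.  -0.4]
turn(tool) [-2.193e-01  1.000e-04 -2.000e-04] shift now-axes(m) [ 0.1705  0.0916 -0.1346] shift after turn [ 0.1704  0.1187 -0.1115]
```

Call:
apply_moves(plan=[-0.11,0,0,0,0,0,60,-0.109,0,0,0,0,0,60,0,0,0,0.04,0.04,-0.037,60,0,0,0,0.04,0.04,-0.037,60,0,0,0,0.04,0.039,-0.037,60])

```text
clock: 3.4
eef_pos: [646.4, 78.9, 187.8]
eef_rot: [2.07, 1.57, -0.55]
wrist_force: [0.6, 0.2, 0.9]
finger_gap: 56.2
```

Call:
apply_moves(plan=[0,0,0,0.05,0,0,50,0,0,0,0,0,0,45])

```text
clock: 3.65
eef_pos: [643.2, 79.6, 135.1]
eef_rot: [-0.439, 1.563, -3.059]
wrist_force: [0.1, 0.0, 0.6]
finger_gap: 42.9
```

```bash
python3 - <<'E'
from h import *
go(656.4,78,8,-1.047)
s,c=save("wrist","pics/w4")
print(proj(c,(656.4,78,26),s))
E
```

```text
t 3.65 p [643.2  79.6 135.1] yaw -1.0494 j [ 0.07  0.58  1.29 -0.    1.28  1.12] gap 42.9 F [0.1 0.  0.6]
turn(tool) [-0.0023  0.0071  0.0033] shift now-axes(m) [ 0.1269  0.0084 -0.0116] shift after turn [ 0.1271  0.008  -0.0107]
[332.37391445 219.05293665]
```

View pics/w4.png

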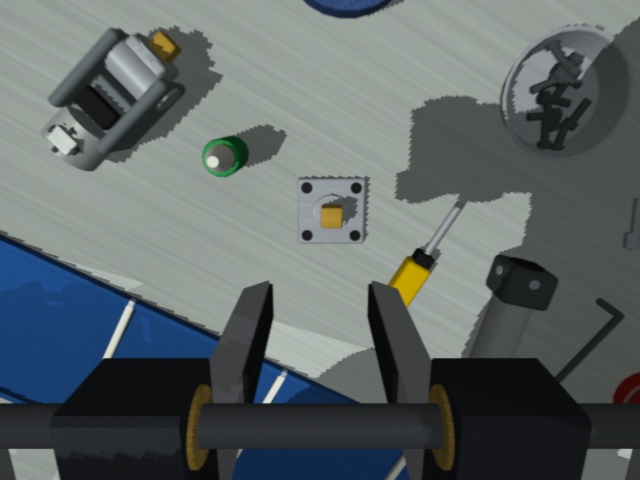

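```bash
python3 - <<'E'
from h import *
s,c=load("pics/w4")
crop(c["image"],280,160,390,260,6,"pics/w4a.png")
print(onz(c,(331.5,211.5),6,s),onz(c,(331.5,216),20,s))
for n,uv,z in(("brass",(166,45),28),("clampscrew",(63,141),40)):print(n,onz(c,uv,z,s))
E
```

```text
[657.03380024  78.51096171   6.        ] [656.8101641   78.77613857  20.        ]
brass [701.01062002 223.41696388  28.        ]
clampscrew [618.22310515 252.63058716  40.        ]
```

View pics/w4a.png

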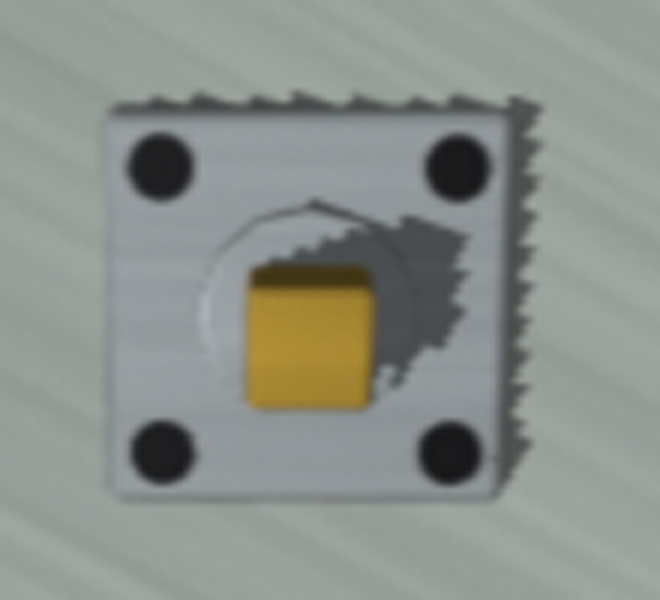

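Call:
apply_moves(plan=[-0.002,0.007,0.003,0,0.008,-0.011,43,0,0,0,0.035,0,0,43,0,0,0,0.035,0,0,43,0,0,0,0.03,0,0,43,0,0,0,0,0,0,43])

```text
clock: 4.32
eef_pos: [659.0, 80.1, 40.2]
eef_rot: [2.728, 1.563, 0.112]
wrist_force: [-0.1, 0.5, 1.0]
finger_gap: 40.7
```

```bash
python3 - <<'E'
from h import *
go(657,78.4,8,-1.051)
s,c=save("wrist","pics/w5")
E
```

```text
t 4.33 p [659.   80.1  40.2] yaw -1.0453 j [0.07 0.71 1.31 0.   1.11 1.11] gap 40.7 F [-0.1  0.5  1. ]
turn(tool) [ 0.0058 -0.0069 -0.003 ] shift now-axes(m) [0.0322 0.0004 0.0028] shift after turn [0.0322 0.0005 0.0026]
```

View pics/w5.png

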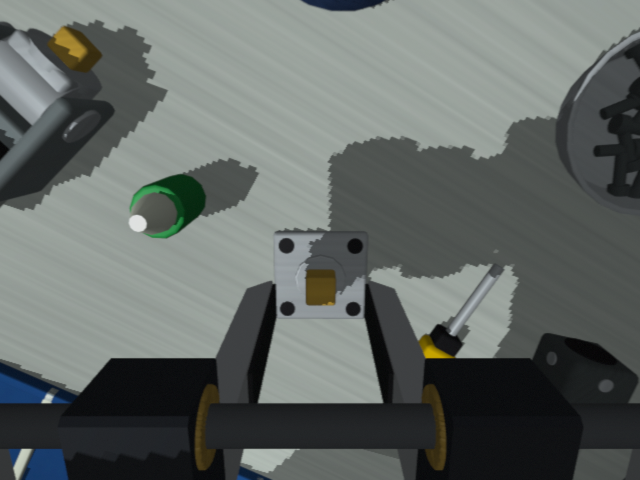

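Call:
apply_moves(plan=[0.005,-0.007,-0.003,0,0,0.003,43,0,0,0,0.016,0,0,43,0,0,0,0.015,0,0,43,0,0,0,0,0,0,43], force=25)

```text
clock: 4.88
eef_pos: [656.0, 79.0, 7.0]
eef_rot: [-0.455, 1.57, -3.076]
wrist_force: [0.0, -0.9, -0.2]
finger_gap: 40.3
```

```bash
python3 - <<'E'
from h import *
go(657,78.4,8,-1.051)
s,c=save("wrist","pics/w6")
crop(c["image"],220,250,420,450,3,"pics/w6.png")
E
```

```text
t 4.88 p [656.  79.   7.] yaw -1.0499 j [ 0.06  0.75  1.33 -0.    1.06  1.11] gap 40.3 F [ 0.  -0.9 -0.2]
turn(tool) [0.0011 0.0009 0.0005] shift now-axes(m) [-0.001   0.001  -0.0006] shift after turn [-0.001   0.001  -0.0006]
```

View pics/w6.png

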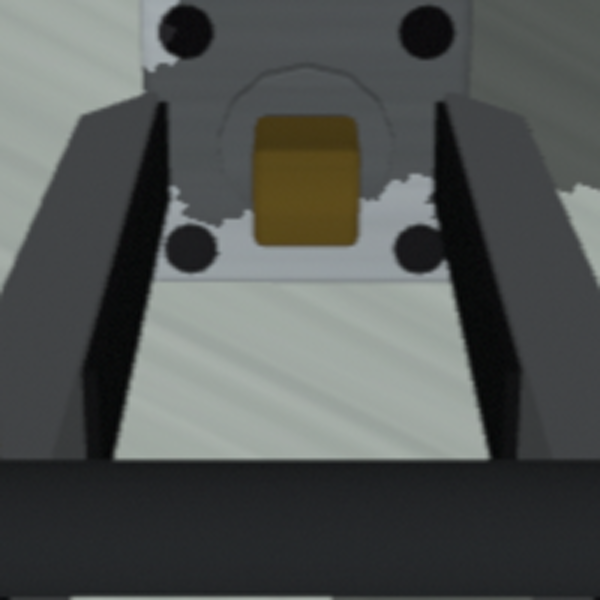

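Call:
apply_moves(plan=[0,0,0,-0.001,0.001,0,20,0,0,0,0,0,0,5,0,0,0,0,0,0,5,0,0,0,0,0,0,5,0,0,0,0,0,0,5], force=25)

```text
clock: 5.55
eef_pos: [656.9, 78.2, 9.3]
eef_rot: [2.708, 1.57, 0.087]
wrist_force: [0.6, -0.0, 2.8]
finger_gap: 14.6
```

Call:
apply_moves(plan=[0,0,0,0,0,0,5,0,0,0,-0.02,0,0,5,0,0,0,-0.04,0,0,5,0,0,0,-0.04,0,0,5,0,0,0,0,0,0,5])

```text
clock: 6.18
eef_pos: [658.2, 78.3, 113.7]
eef_rot: [2.699, 1.565, 0.078]
wrist_force: [0.4, -0.5, -0.7]
finger_gap: 14.9
```

```bash
python3 - <<'E'
from h import *
go(455,-162.9,40,-1.051)
s,c=save("wrist","pics/w7")
E
```

```text
t 6.17 p [658.2  78.3 113.7] yaw -1.0499 j [0.06 0.63 1.27 0.   1.24 1.11] gap 14.9 F [ 0.4 -0.5 -0.7]
turn(tool) [ 0.0011 -0.0056 -0.0027] shift now-axes(m) [0.0724 0.1079 0.2967] shift after turn [0.0737 0.1084 0.2962]
```

View pics/w7.png

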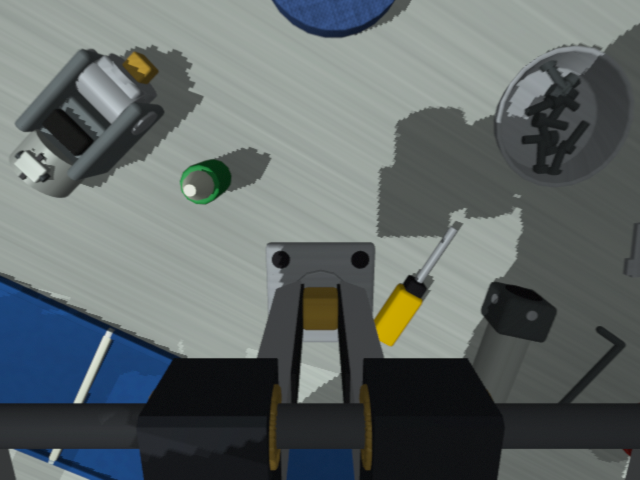

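Call:
apply_moves(plan=[0,0,0,0,0.018,0.049,5,0,0,0,0,0.018,0.049,5,0,0,0,0,0.018,0.049,5,0,0,0,0,0.018,0.049,5,0,0,0,0,0.018,0.049,5])

```text
clock: 6.85
eef_pos: [487.1, -122.6, 108.3]
eef_rot: [-0.849, 1.569, 2.813]
wrist_force: [-0.4, -1.3, -1.0]
finger_gap: 14.9
```

Call:
apply_moves(plan=[0,0,0,0,0.018,0.049,5,0,0,0,0.03,0,0,5,0,0,0,0.025,0,0,5,0,0,0,0,0,0,5,0,0,0,0,0,0,5])

```text
clock: 7.48
eef_pos: [455.7, -161.7, 54.7]
eef_rot: [2.339, 1.571, -0.282]
wrist_force: [0.2, -0.4, -0.8]
finger_gap: 14.7
```

```bash
python3 - <<'E'
from h import *
go(455,-162.9,13,-1.051)
s,c=save("wrist","pics/w8")
E
```

```text
t 7.47 p [ 455.7 -161.7   54.7] yaw -1.0498 j [-0.42  0.34  1.85  0.    0.95  0.63] gap 14.7 F [ 0.2 -0.4 -0.8]
turn(tool) [ 0.0012 -0.     -0.    ] shift now-axes(m) [0.0417 0.0007 0.0011] shift after turn [0.0417 0.0007 0.0011]
```

View pics/w8.png

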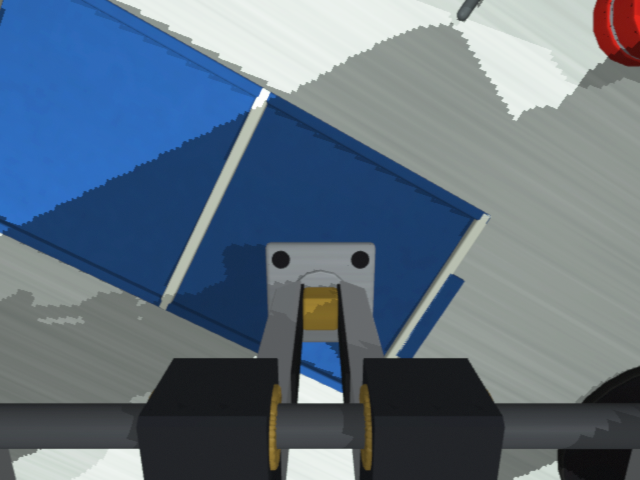

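```bash
python3 - <<'E'
from h import *
s,c=load("pics/w8")
a=0.0236
for q,uv in(((69,-135),(264,91)),((-69,-135),(165,304)),((69,-273),(488,216))):
    P=np.array([450.2+np.cos(a)*q[0]-np.sin(a)*q[1],39.5+np.sin(a)*q[0]+np.cos(a)*q[1],7]);print(onz(c,uv,7,s).round(1),P.round(1))
E
```

```text
[521.7 -90.7   7. ] [522.4 -93.8   7. ]
[389.3 -95.5   7. ] [384.4 -97.1   7. ]
[ 525.5 -227.3    7. ] [ 525.6 -231.8    7. ]
```

Call:
apply_moves(plan=[0,0,0,0.02,0,0.001,5,0,0,0,0.012,0,0,5,0,0,0,0.006,0,0,5,0,0,0,0,0,0,5,0,0,0,0,0,0,5])

```text
clock: 8.15
eef_pos: [454.9, -162.4, 16.6]
eef_rot: [2.248, 1.57, -0.373]
wrist_force: [-0.1, -0.4, -0.2]
finger_gap: 14.8
```

Call:
apply_moves(plan=[0,0,0,0.002,-0.001,-0.001,5,0,0,0,0.001,0,0,5,0,0,0,0.001,0,0,5,0,0,0,0,0,0,5])

```text
clock: 8.65
eef_pos: [455.0, -160.9, 12.3]
eef_rot: [2.644, 1.571, 0.023]
wrist_force: [-0.5, 0.8, 2.5]
finger_gap: 14.8
```

Touching (fz rises). Release slowly, then rise.

Call:
apply_moves(plan=[0,0,0,0,0,0,20,0,0,0,0,0,0,30,0,0,0,0,0,0,43,0,0,0,0,0,0,43,0,0,0,0,0,0,43])

```text
clock: 9.28
eef_pos: [454.9, -160.9, 12.1]
eef_rot: [-1.055, 1.571, 2.607]
wrist_force: [-0.0, 0.1, 0.6]
finger_gap: 40.6
```

Call:
apply_moves(plan=[0,0,0,-0.02,0,0,43,0,0,0,-0.04,0,0,60,0,0,0,-0.05,0,0,80,0,0,0,-0.05,0,0,80,0,0,0,0,0,0,80])

```text
clock: 9.9
eef_pos: [456.3, -161.5, 175.5]
eef_rot: [2.21, 1.564, -0.411]
wrist_force: [0.3, 0.1, -0.2]
finger_gap: 74.5
```

```bash
python3 - <<'E'
from h import *
s,c=save("wrist","pics/w9")
go(648.6,-238,130,-1.3)
E
```

```text
t 9.95 p [ 455.4 -161.1  173.1] yaw -1.0499 j [-0.42  0.18  1.75 -0.    1.21  0.63] gap 75.2 F [ 0.4 -0.8 -0.9]
turn(tool) [ 0.2501 -0.0018 -0.0019] shift now-axes(m) [ 0.0437  0.1627 -0.1292] shift after turn [ 0.0431  0.1258 -0.1656]
```

View pics/w9.png

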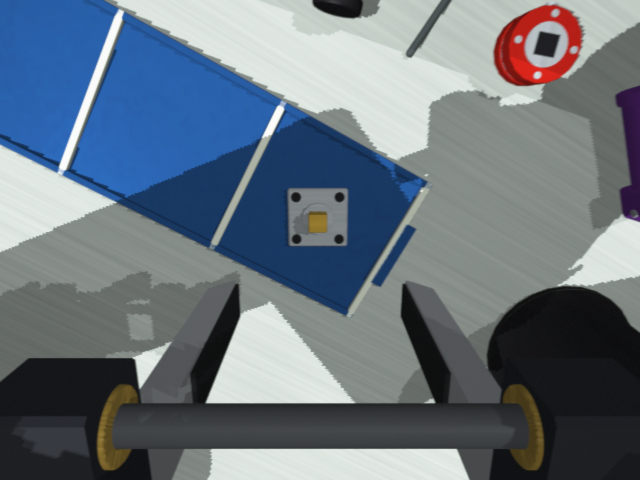

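```bash
python3 - <<'E'
from h import *
s,c=load("pics/w9")
P=[onz(c,u,7,s) for u in((283,103),(213,248),(349,316),(427,182))]
A=onz(c,(318,217),9,s);print(np.round(P,1),A.round(1))
m=(P[0]+P[1]+P[2]+P[3])/4
e=(P[0]-P[1]);e/=np.linalg.norm(e);n=np.array([-e[1],e[0],0]);print("yaw",np.arctan2(e[1],e[0]))
# centre: rib centre -135, outer end -273 => mean -204; +1.5
d=A-(m+1.5*n);print("x off",d@e,"y off",d@n, "centre",m+1.5*n, np.linalg.norm(P[0]-P[1]),np.linalg.norm(P[0]-P[3]))
E
```

```text
[[ 521.   -91.8    7. ]
 [ 387.2  -96.4    7. ]
 [ 390.1 -230.4    7. ]
 [ 525.6 -224.     7. ]] [ 455.8 -160.6    9. ]
yaw 0.03399034037907682
x off -0.12410309679987894 y off -1.4688599903955877 centre [ 455.89910487 -159.13593082    7.        ] 133.90137495753152 132.24410319129547
```

Call:
apply_moves(plan=[0.11,0,0,0,0,0,80,0.11,0,0,0,0,0,80,0,0,0,0,0.03,-0.04,80,0,0,0,0.0,0.03,-0.04,80,0,0,0,0,0.03,-0.04,80])

```text
clock: 10.58
eef_pos: [597.2, -211.6, 170.0]
eef_rot: [-0.704, 1.568, 2.738]
wrist_force: [-0.3, -0.6, 0.8]
finger_gap: 75.0
```

Call:
apply_moves(plan=[0,0,0,0.02,0.03,-0.035,80,0,0,0,0,0,0,80,0,0,0,0,0,0,80])

```text
clock: 10.95
eef_pos: [637.8, -229.3, 151.1]
eef_rot: [-0.721, 1.569, 2.722]
wrist_force: [-0.2, -0.4, 1.6]
finger_gap: 75.5
```

```bash
python3 - <<'E'
from h import *
go(648.6,-238,8)
s,c=save("wrist","pics/w10")
print(proj(c,(648.6,-238,30),s))
E
```

```text
t 10.95 p [ 637.8 -229.3  151.1] yaw -1.27 j [-0.4   0.63  1.17  0.    1.34  0.87] gap 75.5 F [-0.2 -0.4  1.6]
turn(tool) [0.     0.0014 0.0012] shift now-axes(m) [ 0.143   0.0117 -0.0079] shift after turn [ 0.1431  0.0115 -0.0077]
[336.2258391  219.90296253]
```

View pics/w10.png

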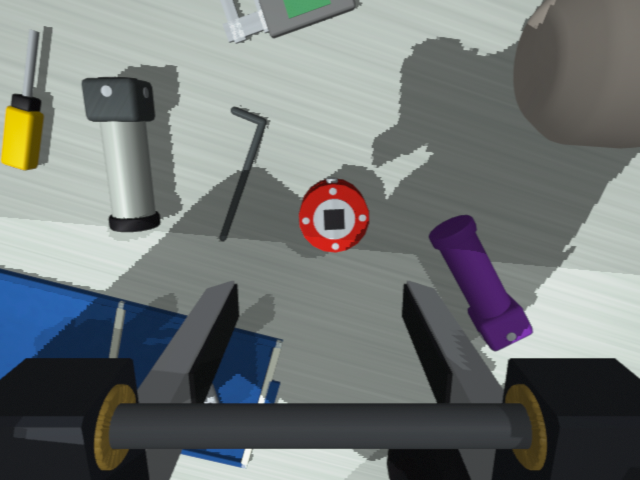

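Call:
apply_moves(plan=[0,0,0,0.03,0.0105,-0.008,75,0,0,0,0.04,0,0,75,0,0,0,0.04,0,0,75,0,0,0,0.022,0,0,75,0,0,0,0,0,0,75])

```text
clock: 11.62
eef_pos: [648.8, -237.0, 20.0]
eef_rot: [-0.719, 1.57, 2.724]
wrist_force: [-0.3, 1.2, 0.7]
finger_gap: 70.5
```

Call:
apply_moves(plan=[0,0,0,0,0,0,75])

```text
clock: 11.75
eef_pos: [650.2, -237.6, 22.4]
eef_rot: [2.433, 1.568, -0.408]
wrist_force: [0.2, 0.4, 0.3]
finger_gap: 70.3
```

```bash
python3 - <<'E'
from h import *
go(648.6,-237,5)
s,c=save("wrist","pics/w11")
E
```

```text
t 11.75 p [ 650.2 -237.6   22.4] yaw -1.27 j [-0.4   0.79  1.21 -0.    1.13  0.87] gap 70.3 F [0.2 0.4 0.3]
turn(tool) [ 0.     -0.0022 -0.0019] shift now-axes(m) [ 0.0174 -0.0011  0.0014] shift after turn [ 0.0174 -0.001   0.0013]
```

View pics/w11.png

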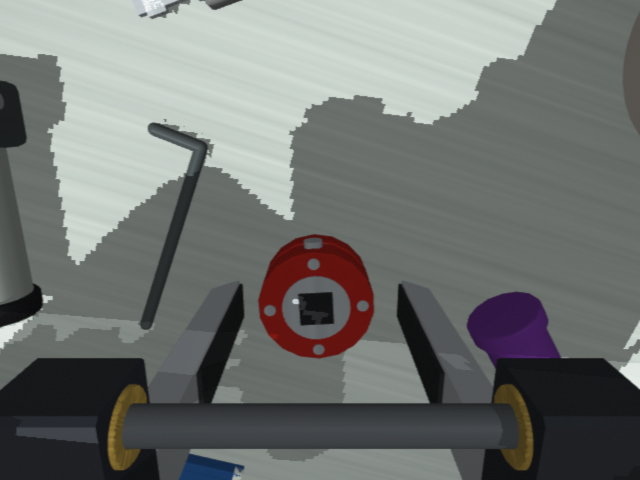

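Call:
apply_moves(plan=[0,0,0,0.017,-0.0015,0.001,70,0,0,0,0,0,0,50,0,0,0,0,0,0,40,0,0,0,0,0,0,40,0,0,0,0,0,0,40], force=30)

```text
clock: 12.42
eef_pos: [647.9, -236.2, 3.1]
eef_rot: [-0.965, 1.571, 2.478]
wrist_force: [-1.0, -0.1, -2.5]
finger_gap: 51.7
```

Call:
apply_moves(plan=[0,0,0,0,0,0,40,0,0,0,-0.01,0,0,40,0,0,0,-0.03,0,0,40,0,0,0,-0.03,0,0,40,0,0,0,0,0,0,40])

```text
clock: 13.05
eef_pos: [649.2, -236.7, 76.2]
eef_rot: [2.444, 1.566, -0.397]
wrist_force: [0.5, -0.4, -2.1]
finger_gap: 51.4
```

```bash
python3 - <<'E'
from h import *
go(451.8,-26,30)
s,c=save("wrist","pics/w12")
E
```

```text
t 13.05 p [ 649.2 -236.7   76.2] yaw -1.27 j [-0.4   0.73  1.19  0.    1.22  0.87] gap 51.4 F [ 0.5 -0.4 -2.1]
turn(tool) [ 0.     -0.0039 -0.0032] shift now-axes(m) [ 0.0449 -0.2598  0.1263] shift after turn [ 0.0462 -0.2597  0.1261]
```

View pics/w12.png

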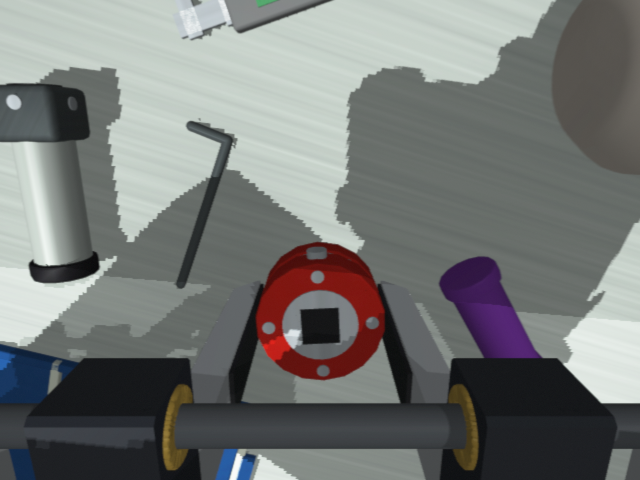

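Call:
apply_moves(plan=[0,0,0,0,-0.04,0.03,40,0,0,0,0,-0.045,0.028,40,0,0,0,0,-0.045,0.028,40,0,0,0,0,-0.045,0.02,40,0,0,0,0,-0.045,0.02,40])

```text
clock: 13.72
eef_pos: [460.5, -62.2, 72.0]
eef_rot: [-0.558, 1.569, 2.884]
wrist_force: [0.8, 0.1, -2.4]
finger_gap: 51.5
```

Call:
apply_moves(plan=[0,0,0,0,-0.04,0,40,0,0,0,0.02,0,0,40,0,0,0,0.02,0,0,40,0,0,0,0,0,0,40,0,0,0,0,0,0,40])

```text
clock: 14.35
eef_pos: [450.5, -25.2, 33.3]
eef_rot: [-0.605, 1.57, 2.837]
wrist_force: [-0.1, -0.6, -1.9]
finger_gap: 51.8
```

```bash
python3 - <<'E'
from h import *
go(451.8,-26,7)
s,c=save("wrist","pics/w13")
E
```

```text
t 14.35 p [450.5 -25.2  33.3] yaw -1.2702 j [-0.14  0.32  1.95  0.    0.87  1.13] gap 51.8 F [-0.1 -0.6 -1.9]
turn(tool) [0.     0.0003 0.0002] shift now-axes(m) [ 0.0263  0.0011 -0.001 ] shift after turn [ 0.0263  0.0011 -0.001 ]
```

View pics/w13.png

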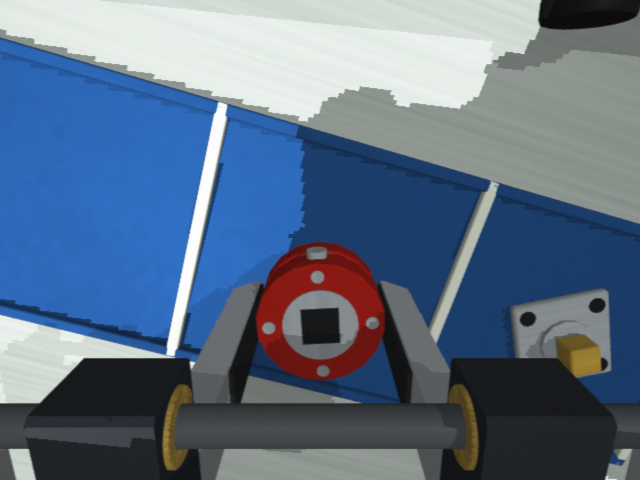

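Call:
apply_moves(plan=[0,0,0,0.012,0.001,-0.001,40,0,0,0,0.008,0,0,40,0,0,0,0.004,0,0,40,0,0,0,0.001,0,0,40,0,0,0,0.001,0,0,40])

```text
clock: 15.02
eef_pos: [451.9, -25.8, 7.2]
eef_rot: [2.833, 1.571, -0.007]
wrist_force: [-0.4, 0.4, -2.1]
finger_gap: 51.7
```

Call:
apply_moves(plan=[0,0,0,0,0,0,40,0,0,0,0,0,0,40])

```text
clock: 15.28
eef_pos: [451.9, -25.8, 7.3]
eef_rot: [2.741, 1.57, -0.1]
wrist_force: [-0.1, -0.1, -3.2]
finger_gap: 51.5
```

Still carrying; 1 mm more.

Call:
apply_moves(plan=[0,0,0,0.001,0,0,40,0,0,0,0.0005,0,0,40,0,0,0,0,0,0,40])

```text
clock: 15.65
eef_pos: [451.8, -25.8, 5.7]
eef_rot: [-3.044, 1.571, 0.398]
wrist_force: [0.1, 0.5, 0.2]
finger_gap: 51.5
```

Call:
apply_moves(plan=[0,0,0,0,0,0,60,0,0,0,0,0,0,70,0,0,0,0,0,0,70,0,0,0,-0.02,0,0,70,0,0,0,-0.05,0,0,70])

```text
clock: 16.27
eef_pos: [450.6, -25.7, 75.1]
eef_rot: [-0.436, 1.567, 3.006]
wrist_force: [1.1, -0.5, 0.2]
finger_gap: 65.9
```

Call:
apply_moves(plan=[0,0,0,-0.05,0,0,70,0,0,0,-0.05,0,0,65,0,0,0,0,0,0,65,0,0,0,0,0,0,65])

```text
clock: 16.77
eef_pos: [451.4, -25.8, 174.9]
eef_rot: [-0.419, 1.57, 3.024]
wrist_force: [0.0, -0.3, -1.8]
finger_gap: 61.1
```

```bash
python3 - <<'E'
from h import *
s,c=save("wrist","pics/w14")
go(647,-80,130,0.289-np.pi/2)
E
```

```text
t 16.82 p [451.2 -25.8 174.4] yaw -1.2701 j [-0.14  0.11  1.82 -0.    1.21  1.13] gap 61.5 F [-0.6  0.5 -0.5]
turn(tool) [0.0117 0.0018 0.0008] shift now-axes(m) [ 0.044   0.1098 -0.171 ] shift after turn [ 0.0444  0.1078 -0.1722]
```

View pics/w14.png

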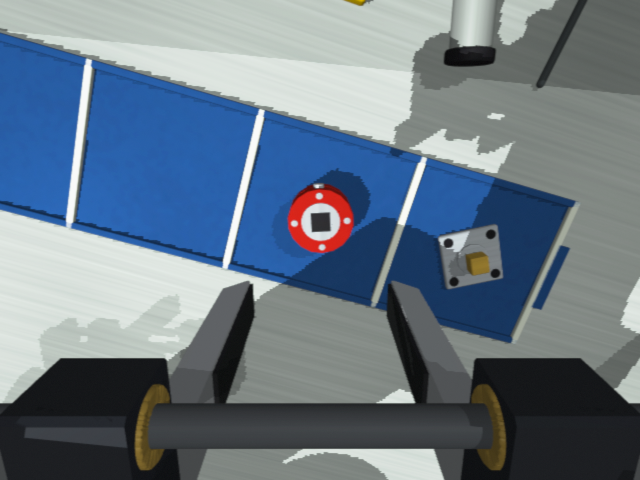

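Call:
apply_moves(plan=[0.012,0,0,0,0,0,65,0,0,0,0,0.036,-0.045,65,0,0,0,0,0.036,-0.045,65,0,0,0,0.01,0.036,-0.045,65,0,0,0,0.02,0,-0.037,65])

```text
clock: 17.45
eef_pos: [649.1, -82.2, 144.0]
eef_rot: [-0.081, 1.57, -2.937]
wrist_force: [-0.8, 0.2, -0.6]
finger_gap: 61.2
```

Call:
apply_moves(plan=[0,0,0,0,0,0,65,0,0,0,0,0,0,65])

```text
clock: 17.7
eef_pos: [646.9, -80.3, 145.2]
eef_rot: [-0.406, 1.57, 3.025]
wrist_force: [0.1, -0.3, 0.9]
finger_gap: 61.1
```

```bash
python3 - <<'E'
from h import *
s,c=load("pics/w14")
P=[onz(c,u,7,s) for u in((261,112),(228,268),(374,305),(422,158))];print(np.round(P,1),np.mean(P,0).round(1),onz(c,(320.5,222),33,s).round(1))
go(647,-80,5,0.289-np.pi/2)
s,c=save("wrist","pics/w15")
E
```

```text
[[517.2  43.1   7. ]
 [383.3  36.8   7. ]
 [387.8 -95.8   7. ]
 [521.4 -90.1   7. ]] [452.4 -26.5   7. ] [452.5 -25.7  33. ]
t 17.7 p [646.9 -80.3 145.2] yaw -1.2821 j [-0.18  0.58  1.27 -0.    1.3   1.1 ] gap 61.1 F [ 0.1 -0.3  0.9]
turn(tool) [-0.0003  0.0009  0.0004] shift now-axes(m) [ 0.1402 -0.0003 -0.0003] shift after turn [ 1.402e-01 -3.000e-04 -1.000e-04]
```

View pics/w15.png

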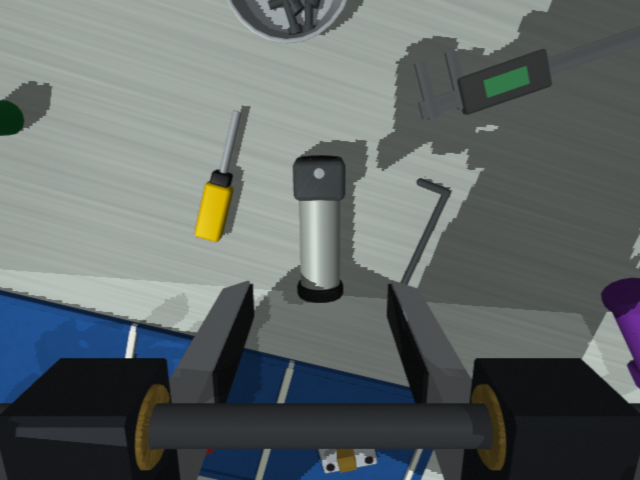

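```bash
python3 - <<'E'
from h import *
s,c=load("pics/w15")
crop(c["image"],270,130,370,310,3.3,"pics/w15a.png")
u=np.array([np.cos(.289),np.sin(.289),0])
for n,uv,z in(("headend z0",(319,156),0),("headback z36",(319,200),36),("screw",(319,173.5),36),("capend z30",(320.5,301),27),("capfront",(320.5,287),34)):
    P=onz(c,uv,z,s);print(n,P.round(1),"along",((P-[647,-80,0])@u).round(1))
E
```

```text
headend z0 [695.9 -64.8   0. ] along 51.2
headback z36 [670.4 -72.4  36. ] along 24.6
screw [687.8 -67.3  36. ] along 42.8
capend z30 [594.3 -96.2  27. ] along -55.2
capfront [608.1 -92.1  34. ] along -40.8
```

View pics/w15a.png

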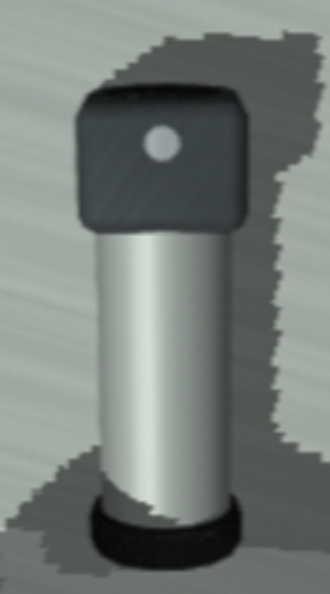

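Call:
apply_moves(plan=[0,0,0,0.04,0,0,65,0,0,0,0.04,0,0,65,0,0,0,0.04,0,0,65,0,0,0,0.02,0,0,65,0,0,0,0,0,0,65])

```text
clock: 18.38
eef_pos: [647.1, -80.4, 5.6]
eef_rot: [-0.473, 1.57, 2.957]
wrist_force: [0.6, 0.2, -0.0]
finger_gap: 60.7
```

Call:
apply_moves(plan=[0,0,0,0,0,0,50,0,0,0,0,0,0,35,0,0,0,0,0,0,20,0,0,0,0,0,0,20,0,0,0,0,0,0,20], force=30)

```text
clock: 19.0
eef_pos: [647.7, -80.4, 6.2]
eef_rot: [2.779, 1.57, -0.074]
wrist_force: [-2.1, 0.6, 5.9]
finger_gap: 29.5
```

Call:
apply_moves(plan=[0,0,0,0,0,0,20,0,0,0,0,0,0,20])

```text
clock: 19.25
eef_pos: [647.7, -80.3, 6.2]
eef_rot: [2.775, 1.57, -0.078]
wrist_force: [-1.7, 0.2, 6.0]
finger_gap: 29.4
```

Call:
apply_moves(plan=[0,0,0,-0.01,0,0,20,0,0,0,-0.03,0,0,20,0,0,0,-0.04,0,0,20,-0.16,0,0,0,0,0,20,-0.16,0,0,0,0,0,20])

```text
clock: 19.88
eef_pos: [647.5, -80.4, 86.4]
eef_rot: [2.406, 1.57, -0.122]
wrist_force: [-0.6, -0.4, -2.6]
finger_gap: 29.1
```

Call:
apply_moves(plan=[-0.16,0,0,0,0,0,20,-0.16,0,0,0,0,0,20,-0.16,0,0,0,0,0,20,-0.16,0,0,0,0,0,20,-0.16,0,0,0,0,0,20])

```text
clock: 20.5
eef_pos: [647.3, -80.3, 85.8]
eef_rot: [-1.554, 1.571, 3.002]
wrist_force: [0.0, -0.4, -2.2]
finger_gap: 29.4
```

Call:
apply_moves(plan=[-0.16,0,0,0,0,0,20,0,0,0,0,0,0,20])

```text
clock: 20.75
eef_pos: [647.3, -80.4, 85.8]
eef_rot: [-1.79, 1.571, 2.92]
wrist_force: [0.3, 0.1, -1.5]
finger_gap: 29.4
```

```bash
python3 - <<'E'
from h import *
go(445.4,242.5,40,0.025)
s,c=save("wrist","pics/w16")
E
```

```text
t 20.75 p [647.3 -80.4  85.8] yaw -0.003 j [-0.18  0.64  1.32  0.    1.19 -0.18] gap 29.4 F [ 0.3  0.1 -1.5]
turn(tool) [-0.028  -0.0001  0.0002] shift now-axes(m) [ 0.0459 -0.2029 -0.3222] shift after turn [ 0.0458 -0.1938 -0.3278]
```

View pics/w16.png

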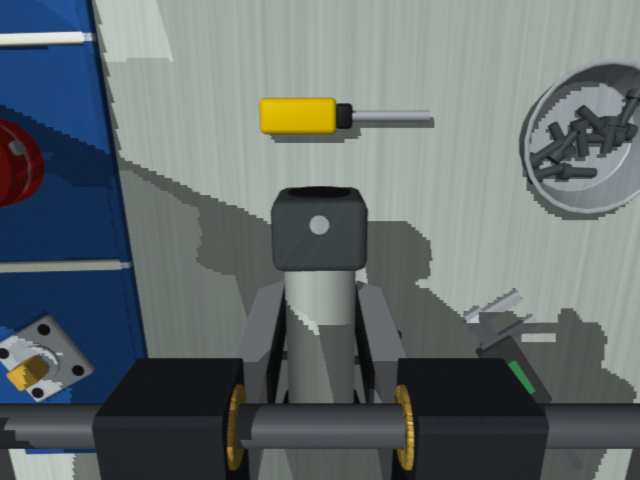

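Call:
apply_moves(plan=[-0.028,0,0,0,0,0,20,0,0,0,0,-0.028,-0.047,20,0,0,0,0,-0.028,-0.047,20,0,0,0,0,-0.028,-0.047,20,0,0,0,0,-0.028,-0.047,20])

```text
clock: 21.42
eef_pos: [529.6, 106.0, 85.9]
eef_rot: [1.853, 1.57, 0.307]
wrist_force: [0.9, 0.1, -1.3]
finger_gap: 29.2
```

Call:
apply_moves(plan=[0,0,0,0,-0.028,-0.047,20,0,0,0,0,-0.028,-0.047,20,0,0,0,0.02,-0.026,-0.046,20,0,0,0,0.02,0,0,20,0,0,0,0,0,0,20])

```text
clock: 22.05
eef_pos: [444.2, 242.5, 44.9]
eef_rot: [-1.163, 1.569, -2.708]
wrist_force: [1.0, -0.7, -1.6]
finger_gap: 29.5
```

Call:
apply_moves(plan=[0,0,0,0,0,0,20])

```text
clock: 22.18
eef_pos: [445.6, 242.3, 46.4]
eef_rot: [1.959, 1.57, 0.413]
wrist_force: [-0.2, 0.4, -1.2]
finger_gap: 29.1
```

```bash
python3 - <<'E'
from h import *
go(445.4,242.5,9,0.025)
s,c=save("wrist","pics/w17")
E
```

```text
t 22.18 p [445.6 242.3  46.4] yaw 0.0248 j [ 0.43  0.4   1.79 -0.    0.95  0.4 ] gap 29.1 F [-0.2  0.4 -1.2]
turn(tool) [-0.0002 -0.0003 -0.0008] shift now-axes(m) [ 0.0374 -0.0003 -0.0002] shift after turn [ 0.0374 -0.0002 -0.0002]
```

View pics/w17.png

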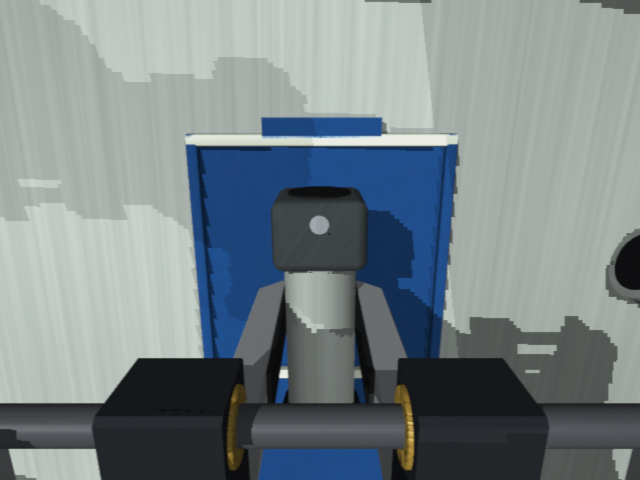

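```bash
python3 - <<'E'
from h import *
s,c=load("pics/w17")
for uv in((188,135),(457,134),(322,134),(260,373),(375,373)): print(uv,onz(c,uv,7,s).round(1))
E
```

```text
(188, 135) [377.2 312.6   7. ]
(457, 134) [511.7 316.5   7. ]
(322, 134) [444.2 314.7   7. ]
(260, 373) [411.3 176.8   7. ]
(375, 373) [479.2 178.5   7. ]
```

Call:
apply_moves(plan=[0,0,0,0.018,-0.001,-0.002,20,0,0,0,0.012,0,0,20,0,0,0,0.005,0,0,20,0,0,0,0.001,0,0,20,0,0,0,0,0,0,20])

```text
clock: 22.85
eef_pos: [444.2, 244.5, 10.0]
eef_rot: [2.041, 1.57, 0.496]
wrist_force: [-0.1, -0.5, -2.6]
finger_gap: 29.4
```

Call:
apply_moves(plan=[0,0,0,0,0,0,20])

```text
clock: 22.98
eef_pos: [444.1, 244.6, 10.0]
eef_rot: [2.017, 1.57, 0.472]
wrist_force: [-0.5, -0.1, -2.1]
finger_gap: 29.4
```

Call:
apply_moves(plan=[0,0,0,0.001,0,0,20,0,0,0,0.0005,0,0,20,0,0,0,0,0,0,20])

```text
clock: 23.35
eef_pos: [444.2, 244.6, 9.1]
eef_rot: [1.937, 1.57, 0.392]
wrist_force: [-4.4, -2.8, 12.1]
finger_gap: 29.4
```

Contact; release to ~62 mm.

Call:
apply_moves(plan=[0,0,0,0,0,0,40,0,0,0,0,0,0,60,0,0,0,0,0,0,65,0,0,0,0,0,0,65,0,0,0,-0.01,0,0,65])

```text
clock: 23.98
eef_pos: [443.5, 244.3, 18.0]
eef_rot: [-1.168, 1.569, -2.713]
wrist_force: [-0.1, 0.4, 0.2]
finger_gap: 61.1
```

Call:
apply_moves(plan=[0,0,0,-0.03,0,0,65,0,0,0,-0.05,0,0,65,0,0,0,-0.05,0,0,70,0,0,0,-0.04,0,0,75,0,0,0,0,0,0,75])

```text
clock: 24.6
eef_pos: [444.9, 245.0, 191.7]
eef_rot: [1.985, 1.565, 0.44]
wrist_force: [-0.7, -0.2, -0.7]
finger_gap: 70.5
```

```bash
python3 - <<'E'
from h import *
a=np.array([701.,223.4]);b=np.array([618.5,252.2]);d=a-b;print(np.arctan2(d[1],d[0]),np.linalg.norm(d))
s,c=save("wrist","pics/w18")
go(656,238,180,np.pi/2-.335)
E
```

```text
-0.3358647093889624 87.38243530595837
t 24.65 p [444.2 244.6 189.4] yaw 0.026 j [0.43 0.22 1.66 0.   1.26 0.41] gap 70.0 F [ 0.2  0.3 -0. ]
turn(tool) [-1.2098e+00  5.0000e-04 -2.7000e-03] shift now-axes(m) [0.0099 0.2115 0.0121] shift after turn [0.0094 0.0634 0.2022]
```

View pics/w18.png

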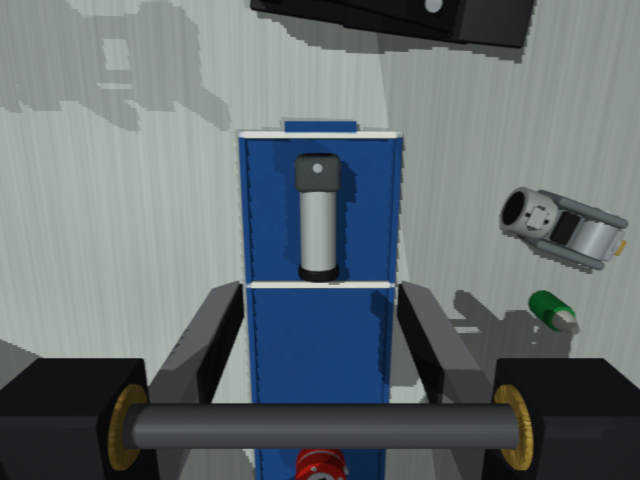

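Call:
apply_moves(plan=[-0.16,0,0,0,0,0,75,-0.16,0,0,0,0,0,75,-0.16,0,0,0,0,0,75,-0.16,0,0,0,0,0,75,-0.16,0,0,0,0,0,75])

```text
clock: 25.28
eef_pos: [443.4, 244.2, 186.8]
eef_rot: [-1.978, 1.568, -2.718]
wrist_force: [0.0, 0.2, -0.3]
finger_gap: 70.4
```

Call:
apply_moves(plan=[-0.16,0,0,0,0,0,75,-0.16,0,0,0,0,0,75,-0.09,0,0,0,0,0,75,0,0,0,0,0.016,0.03,75,0,0,0,0,0.016,0.03,75])

```text
clock: 25.9
eef_pos: [511.5, 254.9, 187.0]
eef_rot: [-2.405, 1.569, -2.74]
wrist_force: [1.0, 0.2, 1.5]
finger_gap: 70.4
```

Call:
apply_moves(plan=[0,0,0,0,0.016,0.03,75,0,0,0,0,0.016,0.03,75,0,0,0,0,0,0.03,75,0,0,0,0,0,0,75,0,0,0,0,0,0,75])

```text
clock: 26.52
eef_pos: [605.8, 255.7, 187.1]
eef_rot: [-2.533, 1.569, -2.868]
wrist_force: [-0.4, -0.3, -0.4]
finger_gap: 70.6
```

```bash
python3 - <<'E'
from h import *
s,c=load("pics/w18")
for n,uv,z in(("end rim",(322,132.5),7),("rib",(320,285.5),7),("screw",(317.5,168),39),("capend",(319,281),30),("capfront",(319,266),36)):print(n,onz(c,uv,z,s).round(1))
s,c=save("wrist","pics/w19")
go(656,238,100)
E
```

```text
end rim [445.2 313.1   7. ]
rib [447.2 176.2   7. ]
screw [442.1 287.4  39. ]
capend [445.8 189.8  30. ]
capfront [445.4 205.6  36. ]
t 26.57 p [605.8 255.9 187.6] yaw 1.2363 j [ 0.34  0.56  1.2   0.    1.39 -0.89] gap 70.2 F [ 0.2 -0.   0.3]
turn(tool) [-0.     -0.0009  0.0006] shift now-axes(m) [ 0.0876 -0.0003  0.0534] shift after turn [ 0.0876 -0.0004  0.0533]
```

View pics/w19.png

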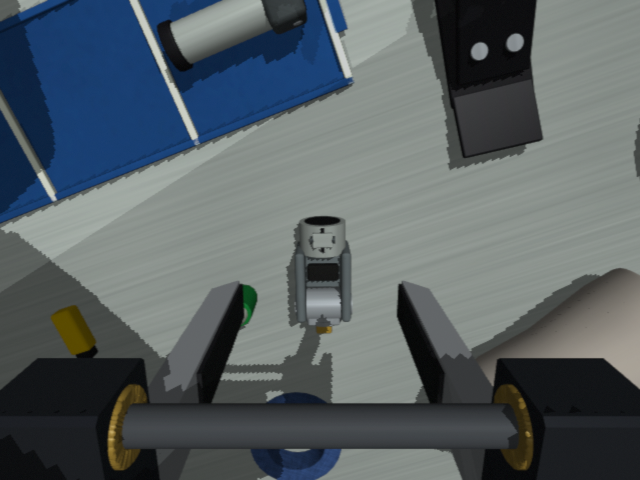

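```bash
python3 - <<'E'
from h import *
s,c=load("pics/w19")
crop(c["image"],280,200,370,345,4.1,"pics/w19a.png")
E
```

```text
(no output)
```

View pics/w19a.png

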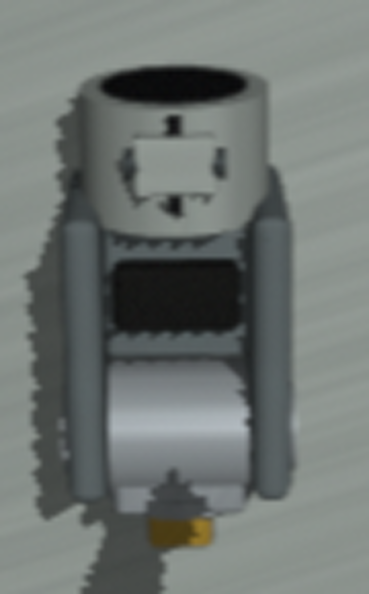

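```bash
python3 - <<'E'
from h import *
s,c=load("pics/w19")
A=onz(c,(323.2,253.2),42,s);B=onz(c,(323.2,321.2),42,s);print(A,B,np.linalg.norm(A-B))
L=onz(c,(280+64/4.1,290),42,s);Rr=onz(c,(280+290/4.1,290),42,s);print(np.linalg.norm(L-Rr))
d=(B-A)/np.linalg.norm(B-A);o=(A+B)/2-3*d;print("origin",o,"yaw",np.arctan2(d[1],d[0]))
# second view w4: same cheek check
go(o[0],o[1],60)
E
```

```text
[629.33224753 249.8332624   42.        ] [686.2564966  230.20354937  42.        ] 60.21375063419981
45.40896314868037
origin [654.95826328 240.9964074   42.        ] yaw -0.33206985534798744
t 26.57 p [605.8 255.9 187.6] yaw 1.2363 j [ 0.34  0.56  1.2   0.    1.39 -0.89] gap 70.2 F [ 0.2 -0.   0.3]
turn(tool) [-0.     -0.0009  0.0006] shift now-axes(m) [0.1276 0.0022 0.0514] shift after turn [0.1276 0.0021 0.0513]
```

Call:
apply_moves(plan=[-0.002,0,0,0,0.002,0.025,66,0,0,0,0,0,0.026,66,0,0,0,0.035,0,0,66,0,0,0,0.035,0,0,66,0,0,0,0.035,0,0,66])

```text
clock: 27.2
eef_pos: [654.7, 241.3, 82.4]
eef_rot: [1.212, 1.571, 0.88]
wrist_force: [0.2, 0.5, -0.7]
finger_gap: 61.9
```

Call:
apply_moves(plan=[0,0,0,0,0,0,66,0,0,0,0,0,0,66])

```text
clock: 27.45
eef_pos: [655.8, 241.3, 85.1]
eef_rot: [0.641, 1.569, 0.309]
wrist_force: [0.3, -0.5, 1.2]
finger_gap: 62.3
```

```bash
python3 - <<'E'
from h import *
s,c=save("wrist","pics/w20")
go(655,241,4,1.2387)
E
```

```text
t 27.5 p [656.1 241.3  85.5] yaw 1.2383 j [ 0.3   0.74  1.15  0.    1.25 -0.94] gap 61.7 F [-0.1  0.3  0.5]
turn(tool) [-0.0004  0.0023 -0.0017] shift now-axes(m) [ 0.0815 -0.0007 -0.0011] shift after turn [ 0.0815 -0.0006 -0.0009]
```

View pics/w20.png

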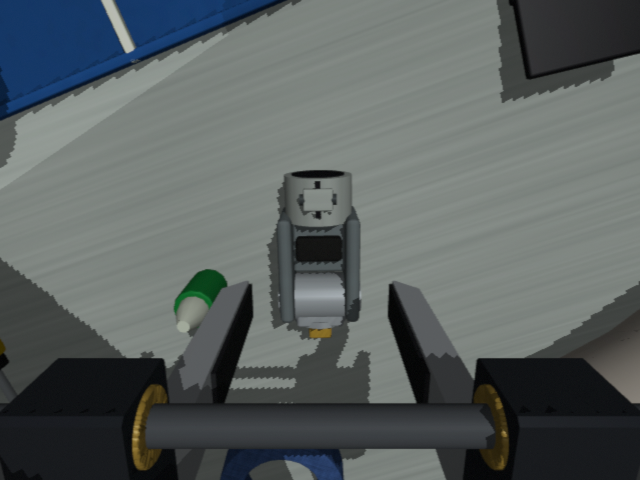

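Call:
apply_moves(plan=[0,0,0,0.03,0,-0.001,66,0,0,0,0.03,0,0,66,0,0,0,0.015,0,0,66,0,0,0,0.005,0,0,66,0,0,0,0,0,0,66])

```text
clock: 28.12
eef_pos: [655.0, 241.3, 4.2]
eef_rot: [0.656, 1.57, 0.323]
wrist_force: [-0.1, 0.0, -0.3]
finger_gap: 62.1
```

Call:
apply_moves(plan=[0,0,0,0,0,0,50,0,0,0,0,0,0,40,0,0,0,0,0,0,35,0,0,0,0,0,0,35,0,0,0,0,0,0,35], force=40)

```text
clock: 28.75
eef_pos: [654.9, 241.2, 4.0]
eef_rot: [0.609, 1.57, 0.276]
wrist_force: [-1.5, -0.3, 5.9]
finger_gap: 45.6
```

```bash
python3 - <<'E'
from h import *
s,c=save("wrist","pics/w21")
go(448,108.5,60,.025)
E
```

```text
t 28.8 p [654.9 241.2   3.9] yaw 1.238 j [ 0.3   0.83  1.2  -0.    1.11 -0.94] gap 45.8 F [-1.9  0.4  6.3]
turn(tool) [ 1.213e+00  3.000e-04 -1.000e-03] shift now-axes(m) [-0.0563 -0.193  -0.1521] shift after turn [-0.0561 -0.2101  0.1275]
```

View pics/w21.png

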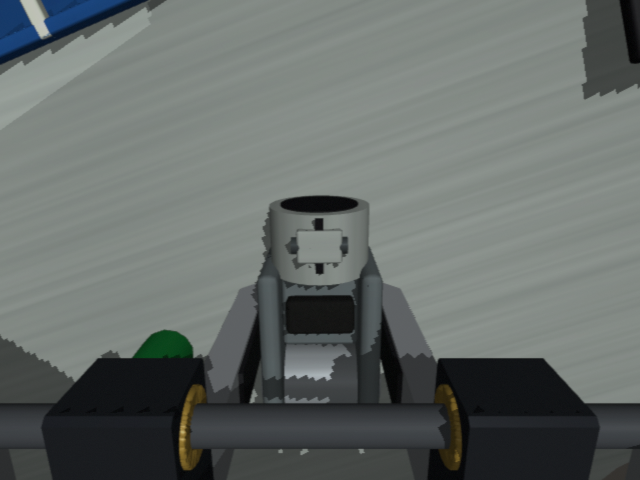

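Call:
apply_moves(plan=[0,0,0,-0.01,0,0,35,0,0,0,-0.025,0,0,35,0,0,0,-0.03,0,0,35,0,0,0,-0.03,0,0,35,0.15,0,0,0,0,0,35])

```text
clock: 29.42
eef_pos: [655.4, 241.4, 101.2]
eef_rot: [0.805, 1.567, 0.319]
wrist_force: [0.3, 0.1, -5.8]
finger_gap: 46.2
```

Call:
apply_moves(plan=[0.16,0,0,0,0,0,35,0.16,0,0,0,0,0,35,0.16,0,0,0,0,0,35,0.16,0,0,0,0,0,35,0.16,0,0,0,0,0,35])

```text
clock: 30.05
eef_pos: [654.2, 241.1, 97.9]
eef_rot: [-1.608, 1.57, -2.896]
wrist_force: [0.1, -0.0, -4.4]
finger_gap: 45.9
```

Call:
apply_moves(plan=[0.16,0,0,0,0,0,35,0.103,0,0,0,0,0,35,0,0,0,0,-0.035,0.021,35,0,0,0,0,-0.035,0.021,35,0,0,0,0,-0.035,0.021,35])

```text
clock: 30.68
eef_pos: [549.7, 174.8, 98.0]
eef_rot: [-1.386, 1.57, -2.932]
wrist_force: [0.6, 0.7, -4.5]
finger_gap: 45.7
```

Call:
apply_moves(plan=[0,0,0,0,-0.035,0.021,35,0,0,0,0,-0.035,0.021,35,0,0,0,0.02,-0.035,0.021,35,0,0,0,0.02,0,0,35,0,0,0,0,0,0,35])

```text
clock: 31.3
eef_pos: [447.0, 109.7, 57.6]
eef_rot: [-1.47, 1.569, -3.016]
wrist_force: [0.2, -0.5, -4.5]
finger_gap: 45.7
```

```bash
python3 - <<'E'
from h import *
s,c=save("wrist","pics/w22")
go(448.3,108.5,7,.025)
E
```

```text
t 31.35 p [447.8 110.   58.4] yaw 0.025 j [0.16 0.3  1.91 0.   0.94 0.14] gap 45.6 F [ 1.1 -0.3 -4.3]
turn(tool) [-0.      0.      0.0006] shift now-axes(m) [0.0514 0.0005 0.0015] shift after turn [0.0514 0.0005 0.0015]
```

View pics/w22.png

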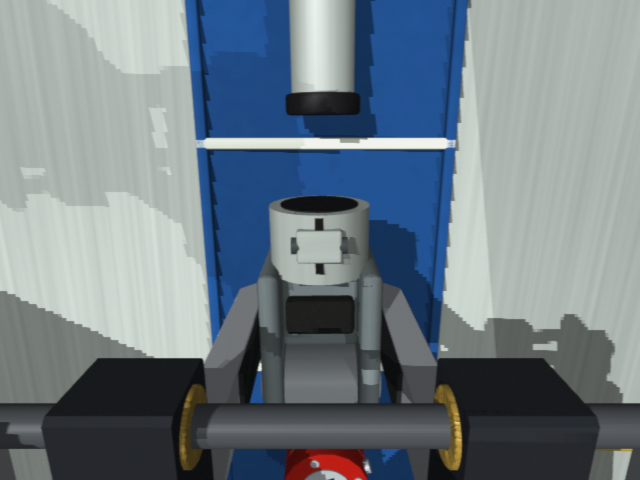

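```bash
python3 - <<'E'
from h import *
s,c=load("pics/w22")
for uv in((325,144),(205,144),(455,144),(262,370),(388,372)): print(uv,onz(c,uv,7,s).round(1))
crop(c["image"],200,340,450,400,3,"pics/w22a.png")
E
```

```text
(325, 144) [447.2 176.6   7. ]
(205, 144) [383.8 175.    7. ]
(455, 144) [515.9 178.4   7. ]
(262, 370) [412.1  38.8   7. ]
(388, 372) [490.2  39.4   7. ]
```

View pics/w22a.png

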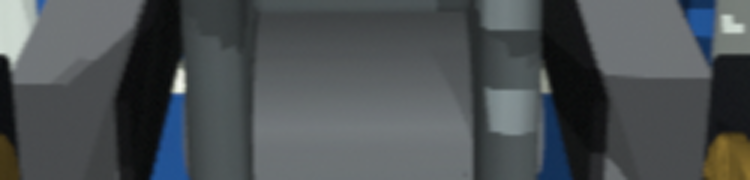

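Call:
apply_moves(plan=[0,0,0,0.025,0.001,0.0015,35,0,0,0,0.015,0,0,35,0,0,0,0.007,0,0,35,0,0,0,0.002,0,0,35,0,0,0,0,0,0,35])

```text
clock: 31.98
eef_pos: [449.1, 108.5, 9.5]
eef_rot: [1.736, 1.57, 0.191]
wrist_force: [0.1, 1.0, -5.1]
finger_gap: 45.9
```

Call:
apply_moves(plan=[0,0,0,0,0,0,35])

```text
clock: 32.1
eef_pos: [449.1, 108.5, 9.6]
eef_rot: [1.736, 1.57, 0.191]
wrist_force: [0.4, -0.5, -4.8]
finger_gap: 45.9
```

Call:
apply_moves(plan=[0,0,0,0.001,0,0,35,0,0,0,0.001,0,0,35,0,0,0,0.0005,0,0,35,0,0,0,0,0,0,35])

```text
clock: 32.6
eef_pos: [448.8, 108.5, 6.9]
eef_rot: [1.483, 1.571, -0.063]
wrist_force: [-2.7, -0.2, 3.8]
finger_gap: 45.8
```

Contact made. Release and retreat.

Call:
apply_moves(plan=[0,0,0,0,0,0,55,0,0,0,0,0,0,66,0,0,0,0,0,0,66,0,0,0,0,0,0,66,0,0,0,-0.01,0,0,66])

```text
clock: 33.22
eef_pos: [448.4, 108.4, 16.6]
eef_rot: [-1.436, 1.57, -2.981]
wrist_force: [-0.3, -0.1, -0.7]
finger_gap: 61.9
```

Call:
apply_moves(plan=[0,0,0,-0.03,0,0,66,0,0,0,-0.05,0,0,66,0,0,0,-0.06,0,0,66,0,0,0,-0.06,0,0,66,0,0,0,-0.06,0,0,66])

```text
clock: 33.85
eef_pos: [448.2, 108.4, 279.5]
eef_rot: [1.732, 1.57, 0.186]
wrist_force: [0.3, -0.4, -0.1]
finger_gap: 62.1
```

Call:
apply_moves(plan=[0,0,0,0,0,0.05,66,0,0,0,0,0,0.06,66,0,0,0,0,0,0.05,66,0,0,0,0,0,0,66,0,0,0,0,0,0,66])

```text
clock: 34.48
eef_pos: [452.6, -51.1, 277.0]
eef_rot: [1.905, 1.57, 0.359]
wrist_force: [0.1, 0.6, 0.1]
finger_gap: 62.1
```

```bash
python3 - <<'E'
from h import *
s,c=save("wrist","pics/w23")
go(448.3,108.5,300)
_,t=save("top","pics/t2");crop(t["image"],205,170,505,320,2.66,"pics/t2c.png")
_,t=save("scene","pics/s2");crop(t["image"],180,150,490,370,2.58,"pics/s2c.png")
E
```

```text
t 34.52 p [452.7 -50.7 277. ] yaw 0.0257 j [-0.19  0.04  1.66  0.    1.44 -0.22] gap 62.2 F [0.  0.3 0.3]
turn(tool) [ 0.     -0.0001 -0.0004] shift now-axes(m) [-0.023  -0.0003 -0.1593] shift after turn [-0.023  -0.0003 -0.1593]
```

View pics/w23.png

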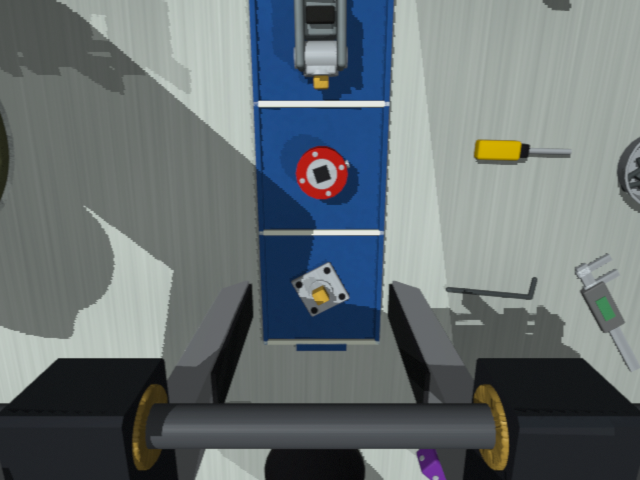

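View pics/t2c.png

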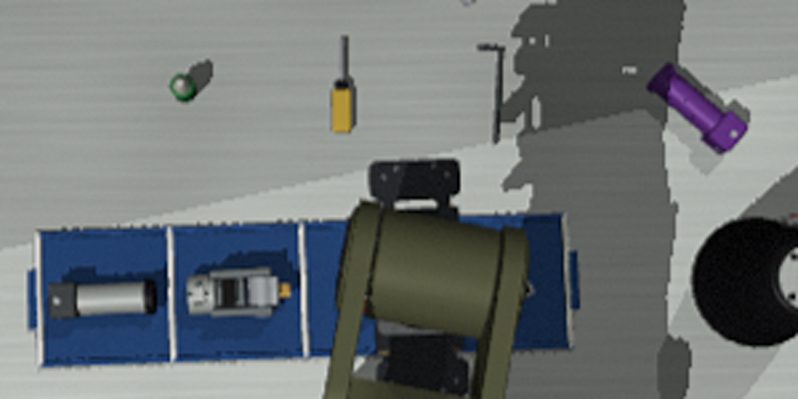

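View pics/s2c.png

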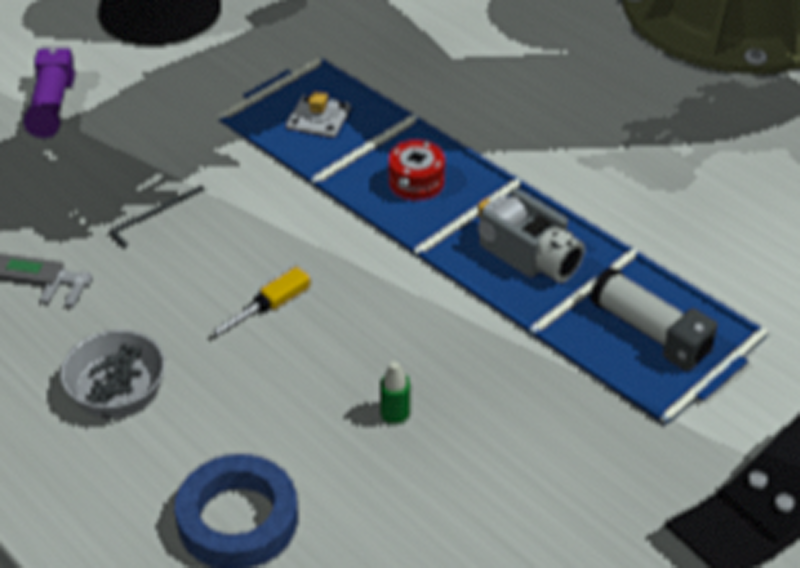

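```bash
python3 - <<'E'
from h import *
_,t=load("pics/t2")
f=lambda u,v,z:onz(t,(205+u/2.66,170+v/2.66),z).round(1)
print("tube cap/head ends",f(155,297,20),f(50,300,20),"knee cheeks",f(212,290,44),f(277,288,44),"ribs",f(171,290,7),f(303,288,7),"end",f(40,298,7))
from cell import ticket
print(ticket.sign_off())
E
```

```text
tube cap/head ends [445.1 190.   20. ] [443.3 296.1  20. ] knee cheeks [451.2 130.6  44. ] [452.4  66.   44. ] ribs [452.2 175.2   7. ] [452.7  40.7   7. ] end [445.6 308.7   7. ]
the job is handed in; nothing more can be done
None
```

The four parts are in the tray in bolting order, and I handed the job in at about 35 s of the 120 s. From the socket end they run adapter (pyramid up), rotator, knee (brass pyramid to the socket), tube (dark head to the foot).

- **Setting down:** Each part was lowered until the wrist force showed contact, then released. Nothing was dropped.
- **Centring:** By my last measurements, each part is within about 3 mm of its compartment's centre:
  - The adapter is off by about 0.1 mm in x and 1.5 mm in y.
  - The rotator is off by about 1 mm.
  - The tube is off by about 2 mm.
  - The knee is within about 3 mm.
- **Other things:** In the final top and scene pictures, the bottle, hex key, driver and purple look-alike are in the same places as in the first pictures. The gripper was clear at z ≈ 277 mm, touching nothing.

Some checks disagreed slightly:
- My first fit of the tray gave its top height as 1.6 mm instead of 7 mm.
- That fit also placed the compartments 2–4 mm lower in y than the close-up views did. I corrected the placings with the close-up views.
- I did not measure how level the parts lie; they look flat in the pictures.

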